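# Sort air fittings into the blow-off box and fire its guarded start

## Task

Clean the loose air fittings in the blow-off box: put the brass ones (tees, quick coupling) into its yellow liner and the plastic push-in ones into its blue liner, then bring the clear hood down until it is shut. Flip the red guard up and back until it stays, press the green start button fully down, let it come back out and shut the guard over it again. Never press start with the hood open, and leave the tape measure, the thread tape and the jar where they are.

Things in the scene. Friction and masses are not known exactly. Their poses are not given: they have to be found in the camera images.
- blow_box: grey bench blow-off box, 200 x 188 mm, fixed. Origin: centre of the underside, table level; its front is -x, y to its left, z up. Rear (x -14 to +93 mm): well with two liners, rim 58 mm up. Front (x -100 to -20): console, top 32 mm up; start button at x -60, y 0 between cheeks 60 mm high (inner faces y +-29 mm, one behind at x -33 to -28, none in front), red guard over it. Hose at the back.
- liner_yellow: yellow plastic liner, open-topped, clipped into one side of the well (left or right, it varies), for BRASS fittings. Inside 98 mm (its x) x 80 mm (its y), walls 3 mm, 40 mm high outside, floor 3 mm. Origin: centre of its underside, 19 mm above the table; axes parallel to the box's.
- liner_blue: blue plastic liner, the same size, in the other side of the well, for PLASTIC push-in fittings. Origin and axes as for the yellow liner.
- hood (a joint): clear domed hood over both liners, rad: 0 shut, 1.75 open to its stop (starts 1.6 to 1.75). Turns about the box's y axis at its rear edge; 114 mm from hinge to free edge, dome 25 mm high. Opened beyond about 1.2 rad it leans back and stays; brought forward of that (to 1.1 or less) it sinks shut by itself in 1 to 3 s. 1 to 3 N at its free edge move it.
- hood_hinge (a point): middle of the hood's hinge line: box frame x +100, y 0, z 60 mm (along the box's y axis; axes as the box's)
- hood_edge (a point): middle of the hood's free edge (moves with the hood), 13 mm above the hood's rim plane and 114 mm from the hinge; with the hood open it is the top of the hood
- hood_handle (a point): middle of the black bow handle on the hood's top face: 9 mm round bar, 80 mm long along y, 34 mm from the hinge and 28 mm off the face; with the hood open it sticks out to the rear
- guard (a joint): red hinged guard over the start button, rad: 0 shut, 2.0 open to its stop. Turns about the box's y axis, front edge going up and to the rear. Plate 54 x 68 x 3 mm, underside 62 mm above the table when shut. Let go before upright (about 1.53 rad) it falls shut; beyond, it falls back to its stop and stays. Under 1 N moves it.
- guard_hinge (a point): middle of the guard's hinge line: box frame x -30, y 0, z 62 mm (along the box's y axis; axes as the box's)
- guard_bar (a point): middle of the guard's steel pull bar (moves with the guard): 9 mm round, 48 mm long along y, at the end of a wire bow in the plane of the guard, 92 mm from the hinge, 65 mm above the table when shut; 33 mm gap between bar and plate. Pinch it from above, one finger before and one behind it (closing along the box's x), and lead it round the hinge: it turns in the grip.
- start_button (a joint): green round start button, 30 mm across, under the guard, pressed downward: 0 = out, 0.006 m = fully down; spring, about 5 N at full travel, returns when released
- start_button_top (a point): centre of the start button's top face
- tee_1: brass tee fitting, 28 x 50 x 14 mm, goes in the yellow liner. Lies flat; origin: centre of the underside. Bar along its y, 50 mm long, from x -14 to 0 mm, 14 mm thick; stub 12 mm thick reaches to x +14 mm in the middle. May be absent.
- tee_2: second brass tee, the same. May be absent.
- coupling: brass quick coupling, 27 x 51 x 27 mm, goes in the yellow liner. Lies along its y; origin: centre of the underside; body 28 mm square-ish from y -14 to +26 mm, 16 mm steel nipple from y -26 to -14 mm, axis 14 mm high. May be absent.
- push_black_1: black plastic push-in tube fitting with blue ring, 14 x 35 x 14 mm, goes in the blue liner. Lies along its y; origin: centre of the underside; body 14 x 14 mm from y -14 to +12 mm is the part to grip. May be absent.
- push_black_2: second black push-in fitting, the same. May be absent.
- push_grey: grey plastic push-in tube fitting with blue ring, the same size, goes in the blue liner. May be absent.
- tray_rim (a point): point on the near right rim of the fixed white drip tray of the bottle filler on the left of the table; the rim, 24 mm high, runs along world x at y = 266 mm
- filler_column (a point): foot of the fixed bottle filler's column behind and left of the work: the column, 46 mm square and over 1 m high, stands at world x 649 to 695, y 182 to 228 mm, on a 12 mm thick base plate x 577 to 767, y 142 to 256 mm; keep the arm clear of it
- push_handle (a point): robot-side end of the push handle and end plate of the table at its right end, fixed: they fill world x 420 to 860, y -380 to -335 mm, up to 390 mm above the table; cross it high or nearer the robot
- tape_measure: yellow tape measure, 34 x 79 x 57 mm, bystander: leave it. Origin: centre of the underside.
- thread_tape: white roll of thread tape, 54 mm across, 15 mm high, bystander: leave it. Origin: centre of the underside.
- seal_jar: small jar with black lid, 58 mm across, 56 mm high, bystander: leave it. Origin: centre of the underside.

How it is judged:
By the outcome, as a careful person would: the job done as asked, in the order asked, and still so for the second after the job is handed in, with the robot touching nothing.
Of tee_1, tee_2, coupling, push_black_1, push_black_2, push_grey only 4 to 6 are there at a start; the rules pass over those that are not, and their reading is None.
At some moment in a run one of tee_1, tee_2, coupling, push_black_1, push_black_2, push_grey may be knocked a few centimetres aside while the robot is not near it.
Once in a run the grip may slacken for a moment while it holds something.
It also fails if it takes over 210 s, if anything falls off the work surface, if the arm or the gripper's body presses on something with over 40 N, if the wrist force passes 120 N, or if a joint passes its speed limit or range.

## Robot

A 6-joint arm with a two-finger parallel gripper is mounted at the origin on a cart in front of the work surface, level with it; the furniture and walls round the work are solid. World frame = base frame: x ahead of the robot, y to its left, z up, the work surface at z = 0. Lengths are in m, angles in rad, forces in N, time in s.
With the tool pointing down it reaches from about 0.3 to 0.875 m from the base axis. Payload 6.4 kg.
Tool frame: the origin (TCP) lies midway between the tips of the shut fingers; the grasp point (between the pads) lies 19 mm behind it; z points along the fingers, y is the line along which they close (so a half turn about z gives the same grasp; the last joint's range is limited). The gripper opens to 88 mm and grips with 3 to 60 N. Pads are 18 mm wide; open, the fingers measure 123 mm over their backs; the gripper's body (75 mm by 187 mm) begins 45 mm behind the grasp point.
Start: joints at [0.923, 0.181, 1.607, -0, 1.354, -0.206], TCP at [0.246, 0.52, 0.239] pointing down, gripper open.
Joint ranges: [-2.99, 2.99], [-0.89, 2.07], [0.3, 2.58], [-1.14, 4.28], [0, 2.63], [-3.12, 3.12]. Speed limits (rad/s): [2.57, 2.57, 3.01, 3.14, 3.14, 3.14].

## Interface

Orientations are given as a 3x3 rotation matrix whose columns are the frame's x, y, z axes.
In Python, from cell import monitor, vision, ticket gives the robot as it stands.
- The arm moves only by the tool send_rows, never from a script. Its argument "deltas" is a list of rows, each a list of 7 numbers: the gripper command: -1 is shut, 1 is fully open, values between are in proportion, then the shift along the world's x, y, z in m, then the turn, a rotation vector about the world's x, y, z in rad. A call has 1 to 12 rows; each row shifts and turns the commanded pose from where the row before left it; what a row does not reach is not made up. A row lasts 1/12 s, in which the tool goes at most 41.7 mm and 7.16 degrees, less where a joint would pass 70% of its speed; a pose out of reach is approached as far as the arm can. A call with a gripper value outside its range is refused whole. The fingers move at their own pace and stop on an object; "grip_force" is the grip in N (left out, the last holds). Time passes only in rows, so rows that do not move let the fingers close. It gives the time, the measured TCP pose, the force, the opening and the grip force at its end, in the units of the state.
- monitor.state(): the state, without advancing time (a new reading comes with each control period).
- vision.camera(name): name is "side" or "top" or "wrist"; returns a dict with "color" (480x640x3 uint8, red, green, blue), "depth" (480x640 float32, m along the optical axis (not along the pixel's ray), 0 where there is no reading), "intrinsics" (3x3 intrinsics, pixels), "k1" (the pictures are not rectified: a ray, as slopes to the right and down, at radius r is drawn at 1 + k1 r^2 times it, then the intrinsics apply), "rvec" (rotation vector, rad) and "tvec" (3), from world to camera coordinates, as OpenCV has them. Camera axes: x right, y down, z forward; pixel columns grow to the right and rows downward; lengths in m; the calibration is good to about 2 mm. A picture is of the moment at which its call begins.
- ticket.close_job(): hands the job in; it is judged then, once.
The state is a dict: "time": time; "joint_positions": joint angles; "qd": joint speeds; "tau": joint torques, N m; "tool_pos": TCP position; "tool_rot": TCP orientation; "ft_force": force on the tool from outside, world axes, zero at the start; "wrist_torque": the same for the moment, N m; "width": finger opening in m; "finger_force": force on a finger pad.
Only numpy, scipy, OpenCV 4.12 (cv2) and the standard library are available. Lean on these libraries where they do the work, as an engineer would, in place of code of your own. Each camera call takes 0.05 s, during which the arm holds its last target. There are 200 camera calls.

## Working session

There is one attempt and no reset: what is moved stays moved. The work goes in short steps, Python scripts to look and compute and a tool call to move; the robot and the scene stay as the last step left them, time stands still between calls to the robot, and variables do not carry over. Pictures are saved under pics/ and viewed, at most 14 in all, crops included, and the job is handed in when it is done.

Besides the shell and the picture viewer there is one more tool, called after "Emit:" by a JSON object that holds its "api" and its "payload", one argument or row to a line. send_rows: Moves the arm, as the interface text tells. Its arguments: {"type":"object","properties":{"deltas":{"type":"array"},"grip_force":{"type":"number"}},"required":["deltas"]}

```bash
mkdir -p pics; ls; cat > h.py <<'E'
import numpy as np, cv2
from cell import monitor, vision, ticket
def cam(n):
    c=vision.camera(n); c['R']=cv2.Rodrigues(np.array(c['rvec'],float))[0]; c['t']=np.array(c['tvec'],float).ravel(); c['K']=np.array(c['intrinsics']); return c
def slopes(c,uv):
    uv=np.array(uv,float).reshape(-1,2);K=c['K']
    d=np.c_[(uv[:,0]-K[0,2])/K[0,0],(uv[:,1]-K[1,2])/K[1,1]]; s=d.copy()
    for _ in range(8): s=d/(1+c['k1']*(s**2).sum(1,keepdims=True))
    return s
def plane(c,uv,z):
    s=slopes(c,uv); d=np.c_[s,np.ones(len(s))]@c['R']; o=-c['R'].T@c['t']
    return o+d*((z-o[2])/d[:,2])[:,None]
def bydepth(c,uv):
    uv=np.array(uv,float).reshape(-1,2);s=slopes(c,uv); z=c['depth'][uv[:,1].astype(int),uv[:,0].astype(int)]
    return (np.c_[s,np.ones(len(s))]*z[:,None]-c['t'])@c['R']
def proj(c,P):
    p=np.array(P,float).reshape(-1,3)@c['R'].T+c['t']; s=p[:,:2]/p[:,2:]; s=s*(1+c['k1']*(s**2).sum(1,keepdims=True))
    return s@c['K'][:2,:2].T+c['K'][:2,2]
def save(c,f): cv2.imwrite('pics/'+f,c['color'][:,:,::-1])
E
python3 - <<'E'
from h import *
for n in['top','side','wrist']:
    c=cam(n); save(c,n+'0.png'); np.savez('pics/'+n+'0.npz',**{k:c[k] for k in['color','depth','K','k1','R','t']}); print(n,-c['R'].T@c['t'],c['k1'],c['K'][0,0])
E
```

```text
pics
top [ 0.51827515 -0.0368537   0.99366395] -0.04019698617807609 448.75595530255697
side [ 0.48771717 -0.88817996  0.53860499] -0.07296878244470294 481.8554770069732
wrist [0.17095925 0.55534339 0.38455702] -0.09894798387675532 430.14418408337525
```

View pics/top0.png

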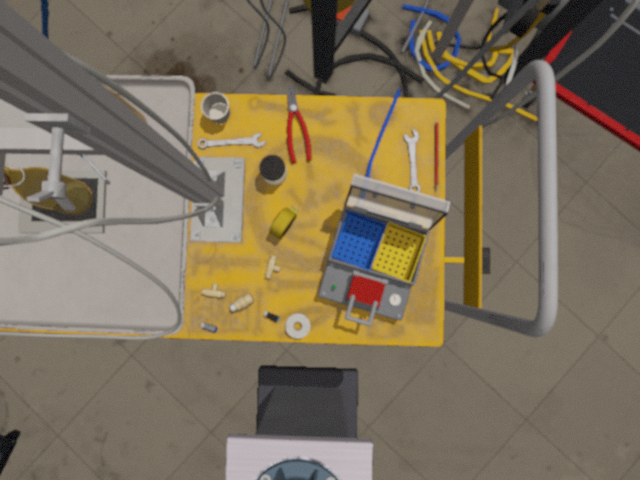

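View pics/side0.png

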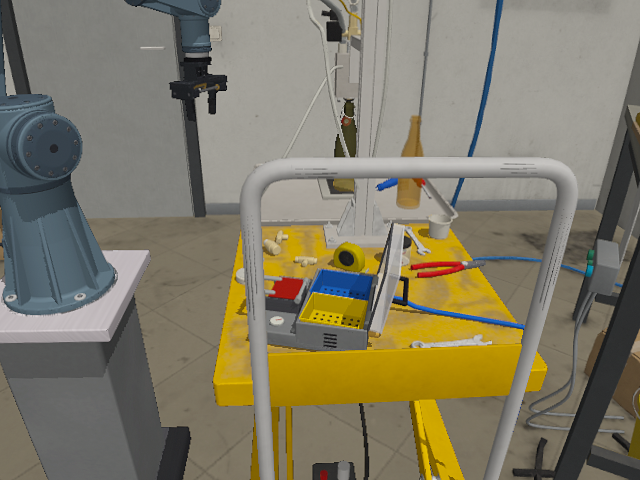

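The top view shows x up and y left. The fittings are tees at about (213,293) and (272,267), the coupling at (241,303), and push-ins at (208,327) and (271,316). The box is at about (375,260), with blue on the left, yellow on the right and the hood open. I'll zoom in and measure.

```bash
cat >> h.py <<'E'
def load(n):
    d=np.load('pics/'+n+'.npz'); return {k:d[k] for k in d}
E
python3 - <<'E'
from h import *
c=load('top0'); im=c['color']
a=cv2.resize(im[250:345,190:340],None,fx=5.3,fy=5.3,interpolation=cv2.INTER_CUBIC)
cv2.imwrite('pics/z1.png',a[:,:,::-1])
b=cv2.resize(im[170:330,310:455],None,fx=3.7,fy=3.7,interpolation=cv2.INTER_CUBIC); cv2.imwrite('pics/z2.png',b[:,:,::-1])
hsv=cv2.cvtColor(im,cv2.COLOR_RGB2HSV)
def blobs(m,amin):
    n,l,s,ce=cv2.connectedComponentsWithStats(m.astype(np.uint8))
    for i in range(1,n):
        if s[i,4]>=amin:
            cn=cv2.findContours((l==i).astype(np.uint8),0,2)[0][0]; print(s[i],ce[i].round(1),cv2.minAreaRect(cn))
H,S,V=[hsv[:,:,i].astype(int) for i in range(3)]
roi=np.zeros(H.shape,bool); roi[170:345,186:444]=1
print('blue');blobs(roi&(H>100)&(H<125)&(S>120)&(V>60),100)
print('red');blobs(roi&((H<6)|(H>174))&(S>150),60)
print('loose')
r2=np.zeros_like(roi); r2[245:340,192:318]=1
blobs(r2&((S<150)),20)
for uv in [(212,293),(241,303),(272,267),(208,327),(271,316),(298,318),(230,330)]:
    print(uv,im[uv[1],uv[0]],hsv[uv[1],uv[0]],bydepth(c,uv).round(4))
E
```

```text
blue
[ 332  211   54   59 1997] [358.1 239.8] ((358.0828552246094, 239.7698211669922), (40.420528411865234, 49.94231033325195), 19.79887580871582)
red
[347 276  37  29 705] [365.7 289.9] ((365.54718017578125, 290.5849304199219), (32.69181442260742, 23.900737762451172), 15.945395469665527)
loose
[192 245  52  25 552] [211.6 259.3] ((217.3815155029297, 257.1736145019531), (51.52158737182617, 23.213727951049805), 1.8476102352142334)
[ 258  245   60   47 1261] [285.8 263. ] ((289.5882263183594, 262.35296630859375), (48.02205276489258, 54.81304931640625), 75.96376037597656)
[247 257  10  13  57] [251.2 262.8] ((251.88238525390625, 262.5294189453125), (12.126781463623047, 7.761139392852783), 75.96376037597656)
[300 278  17  12  83] [308.7 283.5] ((307.57598876953125, 283.3320007324219), (16.815231323242188, 9.212600708007812), 10.30484676361084)
[ 192  283   64   51 1949] [219.  309.1] ((222.2423553466797, 309.43231201171875), (61.918697357177734, 50.75086212158203), 7.594643592834473)
[255 290   9   7  31] [258.6 293.3] ((258.691162109375, 293.51470947265625), (6.859943389892578, 5.316455
[... 323 characters left out ...]
04] [297.3 325.2] ((296.9000244140625, 325.300048828125), (27.280029296875, 28.174455642700195), 63.43495178222656)
[256 312   7  12  30] [258.5 317.9] ((258.1999816894531, 317.1000061035156), (10.435516357421875, 6.008327484130859), 71.56504821777344)
(212, 293) [196 177 138] [ 20  75 196] [[0.4628 0.1993 0.014 ]]
(241, 303) [192 174 136] [ 20  74 192] [[0.4442 0.1324 0.0277]]
(272, 267) [196 178 139] [ 21  74 196] [[0.5235 0.07   0.0134]]
(208, 327) [125 123 125] [150   4 125] [[0.3891 0.2046 0.0155]]
(271, 316) [45 43 45] [150  11  45] [[0.4173 0.0683 0.0151]]
(298, 318) [190 188 180] [ 24  13 190] [[0.4153 0.0094 0.0186]]
(230, 330) [169 137  67] [ 21 154 169] [[ 0.3819  0.1598 -0.0023]]
```

View pics/z1.png

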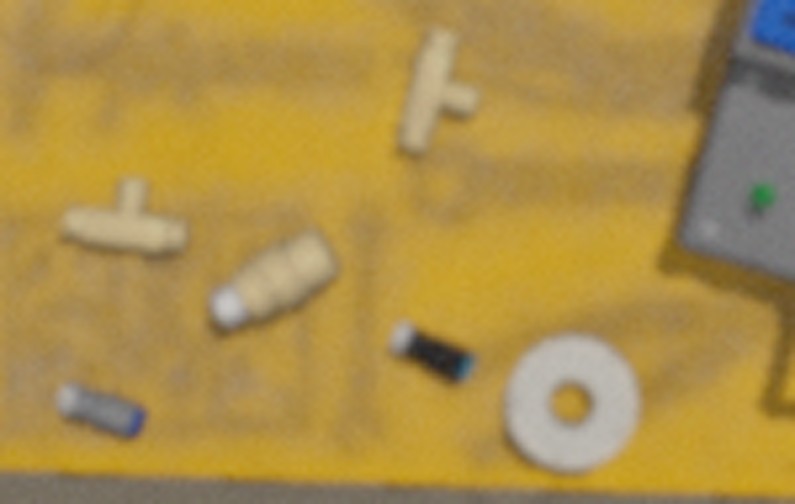

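View pics/z2.png

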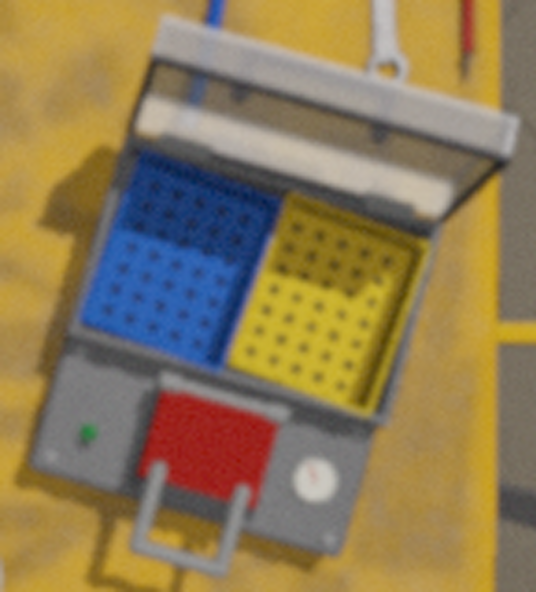

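The zooms show two tees, one coupling, a grey push-in and a black push-in; push_black_2 seems to be absent. Next I'll compute their poses and the box pose.

```bash
python3 - <<'E'
from h import *
c=load('top0')
z1=lambda p:(np.array(p,float)+.5)/5.3+[190,250]-.5
z2=lambda p:(np.array(p,float)+.5)/3.7+[310,170]-.5
def seg(n,a,b,z):
    A,B=plane(c,[z1(a),z1(b)],z); d=B-A; print(n,'mid',((A+B)/2)[:2].round(4),'len',np.linalg.norm(d).round(4),'yaw',np.degrees(np.arctan2(d[1],d[0])).round(1)); return A,B
seg('teeL bar',(62,218),(186,238),.010); seg('teeL stub',(124,230),(134,180),.010)
seg('teeR bar',(412,153),(442,32),.010); seg('teeR stub',(426,94),(478,100),.010)
seg('coupling',(218,310),(330,250),.016)
seg('grey',(62,398),(144,420),.009); seg('black',(394,336),(472,370),.009)
P={}
for n,p,z in [('consFL',(33,468),.032),('consFR',(340,552),.032),('rimFL',(70,335),.058),('rimFR',(380,418),.058),('rimRR',(436,225),.058),('plateFL',(143,470),.065),('plateFR',(257,500),.065),('plateRL',(160,388),.065),('plateRR',(276,420),.065),('bar',(180,562),.067)]:
    P[n]=plane(c,z2(p),z)[0]; print(n,P[n].round(4))
d=P['consFR']-P['consFL'];print('front w',np.linalg.norm(d))
for a,b in [('consFR','consFL'),('rimFR','rimFL'),('plateFR','plateFL'),('plateRR','plateRL')]:
    d=P[a]-P[b];print(a,np.linalg.norm(d).round(4),np.degrees(np.arctan2(d[0],-d[1])).round(1))
s=monitor.state(); print(np.array(s['tool_rot']).round(3), s['width'],s['time'])
w=cam('wrist') if 0 else load('wrist0'); R=np.array(s['tool_rot']); print('cam in tool',R.T@(-w['R'].T@w['t']-np.array(s['tool_pos'])), 'look',R.T@w['R'][2])
E
```

```text
teeL bar mid [0.4635 0.1981] len 0.0524 yaw -97.2
teeL stub mid [0.473  0.1964] len 0.021 yaw -9.0
teeR bar mid [0.5233 0.0744] len 0.0515 yaw -12.0
teeR stub mid [0.5217 0.064 ] len 0.0217 yaw -94.8
coupling mid [0.4446 0.1339] len 0.0521 yaw -60.1
grey mid [0.3888 0.204 ] len 0.0353 yaw -102.8
black mid [0.4163 0.0683] len 0.0351 yaw -111.5
consFL [ 0.4643 -0.0336  0.032 ]
consFR [ 0.4215 -0.2111  0.032 ]
rimFL [ 0.5409 -0.0524  0.058 ]
rimFR [ 0.4994 -0.2274  0.058 ]
rimRR [ 0.6089 -0.2574  0.058 ]
plateFL [ 0.4669 -0.0949  0.065 ]
plateFR [ 0.4522 -0.1585  0.065 ]
plateRL [ 0.5126 -0.1032  0.065 ]
plateRR [ 0.4967 -0.1681  0.065 ]
bar [ 0.417  -0.1165  0.067 ]
front w 0.18256672683277023
consFR 0.1826 -13.6
rimFR 0.1799 -13.3
plateFR 0.0653 -13.0
plateRR 0.0669 -13.8
[[-0.904  0.428 -0.001]
 [ 0.428  0.904 -0.001]
 [ 0.    -0.001 -1.   ]] 0.08829937343079171 0.15
cam in tool [ 0.08285152  0.00031762 -0.14647885] look [-3.14731602e-01 -8.11460680e-04  9.49180362e-01]
```

Emit:
{"api": "send_rows", "payload": {
  "deltas": [
    [0.36,0.0204,-0.0294,-0.0125,0,0,-0.116],
    [0.36,0.0204,-0.0294,-0.0125,0,0,-0.116],
    [0.36,0.0204,-0.0294,-0.0125,0,0,-0.116],
    [0.36,0.0204,-0.0294,-0.0125,0,0,-0.116],
    [0.36,0.0204,-0.0294,-0.0125,0,0,-0.116],
    [0.36,0.0204,-0.0294,-0.0125,0,0,-0.116],
    [0.36,0.0204,-0.0294,-0.0125,0,0,-0.116],
    [0.36,0.0204,-0.0294,-0.0125,0,0,-0.116],
    [0.36,0.0204,-0.0294,-0.0125,0,0,-0.116],
    [0.36,0.0204,-0.0294,-0.0125,0,0,-0.116],
    [0.36,0.0204,-0.0294,-0.0125,0,0,-0.116],
    [0.36,0,0,0,0,0,0]
  ],
  "grip_force": 25
}}

```text
time: 1.15
tool_pos: [0.4721, 0.1916, 0.0992]
tool_rot: [[0.157, 0.988, -0.002], [0.988, -0.157, -0.002], [-0.002, -0.001, -1.0]]
ft_force: [-0.3, 0.2, -0.8]
width: 0.0602
finger_force: 0.0
```

```bash
cat >> h.py <<'E'
def brass(c,z=.010,amin=150,mask=None):
    hsv=cv2.cvtColor(c['color'],cv2.COLOR_RGB2HSV); m=((hsv[:,:,0]>12)&(hsv[:,:,0]<32)&(hsv[:,:,1]<105)&(hsv[:,:,1]>40)&(hsv[:,:,2]>110)) if mask is None else mask(hsv)
    m=cv2.morphologyEx(m.astype(np.uint8),cv2.MORPH_OPEN,np.ones((3,3)))
    n,l,s,ce=cv2.connectedComponentsWithStats(m)
    for i in range(1,n):
        if s[i,4]>=amin:
            ys,xs=np.where(l==i); P=plane(c,np.c_[xs,ys],z)[:,:2]; r=cv2.minAreaRect((P*1000).astype(np.float32))
            cx=P.mean(0)
            if np.all((cx>[.3,-.3])&(cx<[.7,.3])): print(s[i],'cen',cx.round(4),'rect',np.round(r[0],1),np.round(r[1],1),round(r[2],1))
E
python3 - <<'E'
from h import *
c=cam('wrist'); save(c,'w1.png'); brass(c,amin=300)
print('top'); brass(load('top0'),amin=25)
E
```

```text
[ 295  195   48   83 1853] cen [0.4657 0.1958] rect [470.1 196.3] [50.  26.7] 82.4
top
[351 189   8   8  56] cen [ 0.6932 -0.1071] rect [ 693.2 -106.4] [15.7 15.5] 1.3
[366 194  70  25 486] cen [ 0.6663 -0.2101] rect [ 667.2 -207.5] [158.2  17.8] 75.3
[346 203   7   5  26] cen [ 0.6651 -0.0952] rect [665.  -94.9] [15.   7.6] 77.4
[266 256  14  22 168] cen [0.5242 0.0716] rect [524.6  69.2] [46.  28.5] 1.7
[202 284  23  14 174] cen [0.4649 0.1972] rect [469.1 197.2] [49.8 27.8] 83.8
[234 294  19  16 193] cen [0.4465 0.1312] rect [446.4 131. ] [24.7 41.8] 37.2
```

View pics/w1.png

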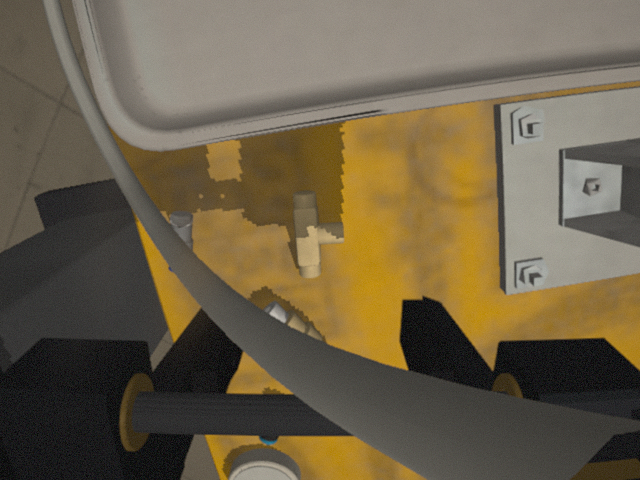

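```bash
python3 - <<'E'
from h import *
c=cam('wrist')
for uv in [(60,60),(100,150),(200,285),(330,370),(500,425)]: print(uv,bydepth(c,uv).round(3))
t=cam('top'); 
d=t['depth']
pts=bydepth(t,[(u,v) for u in range(100,330,3) for v in range(150,345,3)])
# things between z .03 and .6 near the work zone y<0.27
k=(pts[:,1]<.27)&(pts[:,2]>.05)&(pts[:,0]<.64)
print(pts[k][::12].round(2).tolist())
E
```

```text
(60, 60) [[-0.079  0.452 -0.723]]
(100, 150) [[-0.038  0.243 -0.716]]
(200, 285) [[0.448 0.238 0.155]]
(330, 370) [[0.479 0.245 0.204]]
(500, 425) [[0.483 0.276 0.246]]
[[0.57, 0.22, 0.48], [0.47, 0.23, 0.45], [0.43, 0.23, 0.45], [0.49, 0.23, 0.45], [0.44, 0.23, 0.45], [0.5, 0.23, 0.43], [0.46, 0.22, 0.45], [0.57, 0.22, 0.46], [0.48, 0.22, 0.45], [0.43, 0.23, 0.43], [0.48, 0.22, 0.45], [0.44, 0.22, 0.44], [0.49, 0.21, 0.45], [0.44, 0.21, 0.44], [0.49, 0.21, 0.44], [0.45, 0.21, 0.45], [0.5, 0.21, 0.44], [0.46, 0.21, 0.45], [0.57, 0.21, 0.44], [0.47, 0.2, 0.45], [0.57, 0.21, 0.44], [0.47, 0.2, 0.45], [0.57, 0.21, 0.43], [0.47, 0.19, 0.46], [0.57, 0.21, 0.42], [0.47, 0.19, 0.45], [0.58, 0.21, 0.42], [0.48, 0.19, 0.45], [0.43, 0.19, 0.43], [0.49, 0.18, 0.45], [0.44, 0.18, 0.44], [0.5, 0.18, 0.45], [0.45, 0.18, 0.45], [0.5, 0.18, 0.45], [0.45, 0.18, 0.45], [0.5, 0.18, 0.45], [0.45, 0.17, 0.45], [0.5, 0.17, 0.45], [0.45, 0.17, 0.45], [0.5, 0.17, 0.44], [0.46, 0.16, 0.45], [0.5, 0.17, 0.44], [0.46, 0.16, 0.45], [0.51, 0.16, 0.44], [0.46, 0.15, 0.47], [0.58, 0.19, 0.36], [0.48, 0.15, 0.46], 
[... 229 characters left out ...]
4, 0.45], [0.45, 0.13, 0.46], [0.54, 0.21, 0.21], [0.49, 0.13, 0.44], [0.45, 0.13, 0.45], [0.55, 0.21, 0.21], [0.5, 0.13, 0.43], [0.45, 0.13, 0.44], [0.55, 0.2, 0.21], [0.5, 0.13, 0.42], [0.45, 0.13, 0.43], [0.55, 0.2, 0.2], [0.49, 0.13, 0.41], [0.45, 0.13, 0.42], [0.55, 0.19, 0.21], [0.49, 0.13, 0.4], [0.44, 0.13, 0.4], [0.55, 0.18, 0.21], [0.49, 0.13, 0.38], [0.41, 0.18, 0.2], [0.54, 0.18, 0.21], [0.47, 0.16, 0.26], [0.52, -0.04, 0.99], [0.53, 0.17, 0.2], [0.47, 0.16, 0.25], [0.41, 0.17, 0.19], [0.52, 0.17, 0.2], [0.45, 0.17, 0.18], [0.55, 0.16, 0.21], [0.48, 0.17, 0.18], [0.51, 0.16, 0.19], [0.52, 0.16, 0.19], [0.52, 0.15, 0.18], [0.62, 0.06, 0.05], [0.63, 0.05, 0.06], [0.63, 0.03, 0.05]]
```

```bash
python3 - <<'E'
from h import *
c=load('top0'); uv=np.array([(u,v) for u in range(0,225,2) for v in range(190,345,2)])
P=bydepth(c,uv); k=(P[:,2]>.05)&(P[:,1]<.33)&(P[:,0]<.62)
for p,q in zip(P[k][::2],uv[k][::2]): print(q,p.round(3),end=' ')
print()
w=cam('wrist'); uv=np.array([(u,v) for u in range(60,640,12) for v in range(0,470,6)]); P=bydepth(w,uv); col=w['color'][uv[:,1],uv[:,0]].astype(int)
k=(P[:,2]>.05)&(P[:,2]<.5)&(np.ptp(col,axis=1)<15)&(col.mean(1)>85)&(P[:,1]>.2)&(P[:,1]<.35)&(P[:,0]<.6)
print(P[k][::3].round(3).tolist())
E
```

```text
[  0 238] [0.542 0.295 0.546] [  0 242] [0.537 0.293 0.548] [  2 226] [ 0.518 -0.037  0.994] [  2 240] [0.54  0.293 0.546] [  2 244] [0.536 0.294 0.544] [  4 240] [0.54  0.29  0.546] [  4 244] [0.536 0.292 0.543] [  6 238] [0.542 0.291 0.542] [  6 242] [0.538 0.29  0.543] [  6 338] [ 0.518 -0.037  0.994] [  8 240] [0.54  0.289 0.542] [  8 244] [0.536 0.29  0.541] [ 10 240] [0.54  0.289 0.539] [ 10 244] [0.536 0.289 0.538] [ 12 238] [0.543 0.289 0.536] [ 12 242] [0.538 0.289 0.535] [ 14 240] [0.541 0.29  0.532] [ 16 238] [0.543 0.289 0.53 ] [ 16 242] [0.539 0.288 0.53 ] [ 18 240] [0.541 0.287 0.53 ] [ 18 244] [ 0.518 -0.037  0.994] [ 20 240] [0.541 0.286 0.528] [ 22 236] [0.546 0.286 0.524] [ 22 240] [0.541 0.284 0.527] [ 24 194] [ 0.518 -0.037  0.994] [ 24 238] [0.544 0.285 0.522] [ 24 242] [0.539 0.285 0.523] [ 26 238] [0.544 0.284 0.521] [ 26 242] [0.54  0.284 0.52 ] [ 28 198] [0.571 0.21  0.631] [ 28 236] [0.546 0.283 0.519] [ 28 240] [0.542 0.282 0.52 ] [ 30 196] [0.573 0.209 0.63 ] [ 30 200] [0.57  0.208 0.632] [ 30 238] [0.544 0.282 0.517] [ 32 196] [0.573 0.207 0.63 ] [ 32 200
[... 9597 characters left out ...]
0.251] [204 210] [0.614 0.162 0.249] [206 208] [0.619 0.162 0.238] [206 212] [0.612 0.162 0.238] [214 340] [ 0.518 -0.037  0.994] 
[[0.482, 0.278, 0.248], [0.379, 0.284, 0.054], [0.384, 0.281, 0.055], [0.39, 0.272, 0.06], [0.391, 0.265, 0.066], [0.397, 0.262, 0.069], [0.4, 0.256, 0.079], [0.408, 0.252, 0.088], [0.417, 0.247, 0.102], [0.425, 0.243, 0.115], [0.451, 0.238, 0.158], [0.459, 0.239, 0.174], [0.462, 0.237, 0.18], [0.468, 0.239, 0.19], [0.472, 0.239, 0.197], [0.474, 0.237, 0.197], [0.478, 0.242, 0.206], [0.482, 0.278, 0.248], [0.482, 0.278, 0.248], [0.482, 0.278, 0.248], [0.482, 0.278, 0.248], [0.482, 0.278, 0.248], [0.482, 0.278, 0.248], [0.482, 0.278, 0.248], [0.482, 0.278, 0.248]]
```

The wrist view shows the tee at (310,235) between the fingers. A filler hose passes close to the body, at y≈0.233. I'll tilt the tool away from it for this pick.

Emit:
{"api": "send_rows", "payload": {
  "deltas": [
    [0.36,0,-0.007,0,0.0867,0,0],
    [0.36,0,-0.007,0,0.0867,0,0],
    [0.36,0,-0.007,0,0.0867,0,0],
    [0.36,0,0.006,-0.03,0,0,0],
    [0.36,0,0.008,-0.03,0,0,0],
    [0.36,0,0.007,-0.025,0,0,0],
    [0.36,0,0,0,0,0,0],
    [0.36,0,0,0,0,0,0]
  ]
}}

```text
time: 2.02
tool_pos: [0.4685, 0.1978, 0.0158]
tool_rot: [[0.144, 0.99, -0.004], [0.956, -0.138, 0.257], [0.254, -0.04, -0.966]]
ft_force: [0.7, 0.2, 0.9]
width: 0.0598
finger_force: 0.0
```

Emit:
{"api": "send_rows", "payload": {
  "deltas": [
    [0.36,0.001,-0.001,-0.011,0,0,0],
    [0.36,0,0,0,0,0,0],
    [-1,0,0,0,0,0,0],
    [-1,0,0,0,0,0,0],
    [-1,0,0,0,0,0,0],
    [-1,0,0,0,0,0,0],
    [-1,0,0,0,0,0,0]
  ],
  "grip_force": 25
}}

```text
time: 2.6
tool_pos: [0.4716, 0.1954, 0.0056]
tool_rot: [[0.146, 0.989, 0.001], [0.956, -0.142, 0.257], [0.255, -0.037, -0.966]]
ft_force: [-0.2, -0.2, 0.5]
width: 0.0287
finger_force: 0.2
```

Emit:
{"api": "send_rows", "payload": {
  "deltas": [
    [-1,0,0,0,0,0,0],
    [-1,0,-0.005,0.03,0,0,0],
    [-1,0,-0.02,0.035,0,0,0],
    [-1,0,-0.03,0.035,0,0,0],
    [-1,0.005,-0.03,0.03,-0.0867,0,0],
    [-1,0.005,-0.03,0.02,-0.0867,0,0],
    [-1,0.005,-0.03,0,-0.0867,0,0],
    [-1,0.008,-0.03,0,0,0,0.123],
    [-1,0.008,-0.03,0,0,0,0.123],
    [-1,0.008,-0.03,0,0,0,0.123],
    [-1,0.008,-0.03,0,0,0,0.123],
    [-1,0.008,-0.03,0,0,0,0.123]
  ]
}}

```text
time: 3.6
tool_pos: [0.5261, -0.0973, 0.151]
tool_rot: [[-0.457, 0.89, -0.0], [0.89, 0.457, 0.0], [0.0, -0.0, -1.0]]
ft_force: [0.8, 0.5, -0.1]
width: 0.0272
finger_force: 24.9
```

Emit:
{"api": "send_rows", "payload": {
  "deltas": [
    [-1,0.005,-0.02,0,0,0,0.124],
    [-1,0.005,-0.02,0,0,0,0.124],
    [-1,0.005,-0.02,0,0,0,0.124],
    [-1,0.005,-0.02,0,0,0,0.124],
    [-1,0.005,-0.02,0,0,0,0.124],
    [-1,0.005,-0.02,0,0,0,0.124],
    [-1,0.002,-0.002,0,0,0,0.124],
    [-1,0,0,0,0,0,0],
    [-1,0,0,0,0,0,0]
  ]
}}

```text
time: 4.35
tool_pos: [0.5577, -0.2178, 0.1507]
tool_rot: [[-0.972, 0.237, -0.001], [0.237, 0.972, 0.001], [0.001, 0.001, -1.0]]
ft_force: [0.8, -1.2, -0.8]
width: 0.0277
finger_force: 25.0
```

```bash
python3 - <<'E'
from h import *
s=monitor.state(); R=np.array(s['tool_rot']);print(np.array(s['tool_pos']).round(4),R.round(3).tolist(),np.degrees(np.arctan2(R[1,1],R[0,1])),s['width'],s['finger_force'])
c=cam('wrist'); save(c,'w2.png')
t=cam('top'); print('top'); brass(t,amin=25)
E
```

```text
[ 0.5577 -0.2178  0.1507] [[-0.972, 0.237, -0.001], [0.237, 0.972, 0.001], [0.001, 0.001, -1.0]] 76.29908701016818 0.02765924987117024 24.95069772005081
top
[351 188   9   9  66] cen [ 0.694  -0.1077] rect [ 694.4 -107.5] [17.9 17.7] 1.3
[366 193  60  23 432] cen [ 0.6697 -0.1988] rect [ 670.7 -196.9] [135.8  18.4] 75.1
[266 256  14  22 171] cen [0.5245 0.0716] rect [524.6  69.2] [46.  28.5] 1.7
[234 294  19  16 195] cen [0.4465 0.1309] rect [446.7 130.7] [24.9 41.1] 35.4
```

View pics/w2.png

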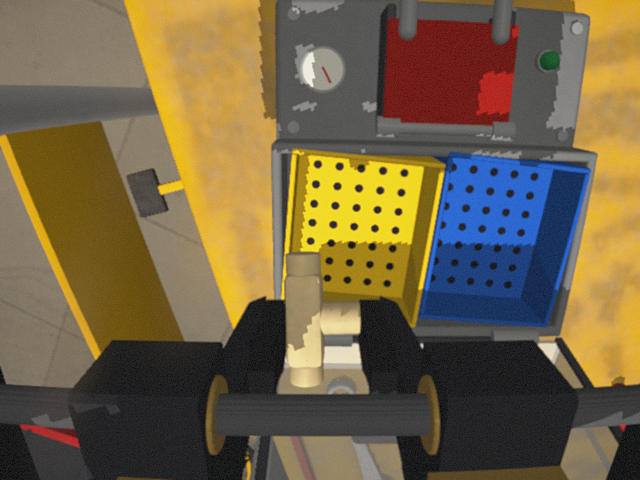

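The wrist view shows the yellow liner at (290–440, 151–325), the blue one at (440–590, 155–325), and the tee held cleanly. I'll refine the box pose from it.

```bash
cat >> h.py <<'E'
yaw=np.radians(-13.4); C=np.array([.537,-.145])
ex=np.array([np.cos(yaw),np.sin(yaw)]); ey=np.array([-ex[1],ex[0]])
def tobox(P): d=np.asarray(P)[...,:2]-C; return np.stack([d@ex,d@ey],-1)*1000
def toworld(x,y): return C+(ex*x+ey*y)/1000
E
python3 - <<'E'
from h import *
c=cam('wrist'); np.savez('pics/w2.npz',**{k:c[k] for k in['color','depth','K','k1','R','t']})
for n,p,z in [('consFR',(277,3),.032),('consFL',(590,13),.032),('rimFR',(275,143),.058),('rimFL',(597,150),.058),('rimmidRL',(556,338),.058),('yelFR out',(289,151),.059),('divider F',(443,157),.059),('bluFL out',(590,165),.059),('div R',(418,324),.059),('bluRL',(549,326),.059),('platFR',(386,18),.065),('platFL',(518,27),.065),('platRL',(508,124),.065),('platRR',(378,121),.065),('blueflr FL',(530,167),.022)]:
    P=plane(c,p,z)[0]; print(n,P.round(4),tobox(P).round(1))
E
```

```text
consFR [ 0.4208 -0.2102  0.032 ] [-97.9 -90.3]
consFL [ 0.4638 -0.0309  0.032 ] [-97.7  94.1]
rimFR [ 0.4952 -0.2285  0.058 ] [-21.3 -90.9]
rimFL [ 0.54   -0.0498  0.058 ] [-19.1  93.3]
rimmidRL [ 0.6589 -0.0821  0.058 ] [104.   89.5]
yelFR out [ 0.5012 -0.222   0.059 ] [-17.  -83.2]
divider F [ 0.5241 -0.1397  0.059 ] [-13.8   2.2]
bluFL out [ 0.5476 -0.0553  0.059 ] [-10.5  89.7]
div R [ 0.6243 -0.1707  0.059 ] [90.9 -4.8]
bluRL [ 0.6477 -0.0869  0.059 ] [94.2 82.1]
platFR [ 0.4474 -0.1574  0.065 ] [-84.3 -32.9]
platFL [ 0.4655 -0.0916  0.065 ] [-81.9  35.4]
platRL [ 0.5133 -0.1036  0.065 ] [-32.7  34.8]
platRR [ 0.4963 -0.1718  0.065 ] [-33.4 -35.5]
blueflr FL [ 0.5507 -0.0748  0.022 ] [-3.  71.4]
```

```bash
sed -i 's/radians(-13.4); C=np.array(\[.537,-.145\])/radians(-14.4); C=np.array([.538,-.1438])/' h.py; grep -n radians h.py
```

```text
31:yaw=np.radians(-14.4); C=np.array([.538,-.1438])
```

Emit:
{"api": "send_rows", "payload": {
  "deltas": [
    [-1,-0.0035,0.013,0,0,0,0],
    [-1,-0.0035,0.0132,-0.02,0,0,0],
    [-1,0,0,-0.03,0,0,0],
    [-1,0,0,-0.03,0,0,0],
    [-1,0,0,-0.03,0,0,0],
    [-1,0,0,0,0,0,0],
    [-1,0,0,0,0,0,0]
  ]
}}

```text
time: 5.08
tool_pos: [0.5496, -0.1899, 0.0399]
tool_rot: [[-0.973, 0.232, -0.004], [0.232, 0.973, 0.002], [0.004, 0.001, -1.0]]
ft_force: [0.4, -0.3, -0.4]
width: 0.0277
finger_force: 25.0
```

Emit:
{"api": "send_rows", "payload": {
  "deltas": [
    [-0.14,0,0,0,0,0,0],
    [-0.14,0,0,0,0,0,0],
    [-0.14,0,0,0.005,0,0,0],
    [-0.14,0,0,0.035,0,0,0],
    [-0.14,0,0,0.04,0,0,0],
    [0.36,0,0.01,0.03,0,0,0],
    [0.36,0,0.03,0,0,0,0],
    [0.36,-0.005,0.035,0,0,0,0.035],
    [0.36,-0.005,0.035,0,0,0,0.035],
    [0.36,-0.005,0.035,0,0,0,0],
    [0.36,-0.005,0.035,0,0,0,0],
    [0.36,-0.006,0.038,-0.02,0,0,0]
  ]
}}

```text
time: 6.08
tool_pos: [0.5287, 0.0255, 0.1374]
tool_rot: [[-0.986, 0.165, 0.01], [0.165, 0.986, -0.002], [-0.011, -0.0, -1.0]]
ft_force: [1.8, -0.9, -0.5]
width: 0.0599
finger_force: 0.0
```

Emit:
{"api": "send_rows", "payload": {
  "deltas": [
    [0.36,0,0.038,-0.03,0,0,0],
    [0.36,0,0,-0.02,0,0,0],
    [0.36,0,0,0,0,0,0],
    [0.36,0,0,0,0,0,0]
  ]
}}

```text
time: 6.42
tool_pos: [0.5254, 0.0576, 0.0869]
tool_rot: [[-0.987, 0.163, -0.0], [0.163, 0.987, -0.0], [0.0, -0.0, -1.0]]
ft_force: [0.3, -0.5, 0.4]
width: 0.06
finger_force: 0.0
```

```bash
python3 - <<'E'
from h import *
s=monitor.state(); R=np.array(s['tool_rot']);print(np.array(s['tool_pos']).round(4),np.degrees(np.arctan2(R[1,1],R[0,1])),s['width'],s['finger_force'])
c=cam('wrist'); save(c,'w3.png');brass(c,amin=300)
t=cam('top'); print('top'); brass(t,amin=25); brass(t,z=.03,amin=25)
E
```

```text
[0.5254 0.0576 0.0869] 80.60313124719212 0.06002854976794221 0.0
[ 431   47   51   48 1151] cen [0.4415 0.1395] rect [441.  139.7] [13.7 25.6] 32.6
[404  81  39  37 841] cen [0.4524 0.1213] rect [452.4 121.4] [16.6 14.2] 34.9
[ 316  203   53   87 2489] cen [0.5241 0.0728] rect [523.9  68.4] [27.6 50.4] 76.9
top
[351 188   9   9  64] cen [ 0.6939 -0.1078] rect [ 694.4 -107.5] [17.9 17.7] 1.3
[366 193  74  26 534] cen [ 0.666  -0.2132] rect [ 666.4 -212.6] [167.2  18.6] 75.1
[388 248  14  23 175] cen [ 0.5499 -0.1998] rect [ 548.9 -197.3] [48.3 28.5] 1.0
[234 296  19  14 176] cen [0.4451 0.1317] rect [446.1 130.8] [23.7 41.5] 22.3
[202 340  60  22 952] cen [0.3436 0.1481] rect [343.1 153. ] [128.3  42. ] 86.3
[351 188   9   9  64] cen [ 0.6903 -0.1063] rect [ 690.8 -106.1] [17.5 17.3] 1.3
[366 193  74  26 534] cen [ 0.663  -0.2096] rect [ 663.4 -209. ] [163.8  18.2] 75.1
[388 248  14  23 175] cen [ 0.5493 -0.1965] rect [ 548.2 -194. ] [47.3 27.9] 1.0
[234 296  19  14 176] cen [0.4466 0.1283] rect [447.5 127.4] [23.3 40.7] 22.3
[202 340  60  22 952] cen [0.3471 0.1444] rect [346.6 149.1] [125.7  41.1] 86.3
```

Emit:
{"api": "send_rows", "payload": {
  "deltas": [
    [0.36,-0.0015,0.011,-0.03,0,0,-0.05],
    [0.36,0,0,-0.035,0,0,0],
    [0.36,0,0,-0.018,0,0,0],
    [0.36,0,0,0,0,0,0],
    [0.36,0,0,0,0,0,0],
    [-1,0,0,0,0,0,0],
    [-1,0,0,0,0,0,0],
    [-1,0,0,0,0,0,0],
    [-1,0,0,0,0,0,0],
    [-1,0,0,0,0,0,0],
    [-1,0,0,0,0,0,0]
  ]
}}

```text
time: 7.43
tool_pos: [0.5242, 0.0684, 0.0036]
tool_rot: [[-0.977, 0.213, 0.001], [0.213, 0.977, -0.0], [-0.001, -0.0, -1.0]]
ft_force: [-1.5, -0.5, 4.0]
width: 0.0276
finger_force: 25.0
```

Emit:
{"api": "send_rows", "payload": {
  "deltas": [
    [-1,0,0,0.035,0,0,0],
    [-1,0,0,0.04,0,0,0],
    [-1,0,-0.01,0.04,0,0,0],
    [-1,0.0069,-0.0321,0.03,0,0,-0.037],
    [-1,0.0069,-0.0321,0,0,0,0],
    [-1,0.0069,-0.0321,0,0,0,0],
    [-1,0.0069,-0.0321,0,0,0,0],
    [-1,0.0069,-0.0321,0,0,0,0],
    [-1,0.0069,-0.0321,0,0,0,0],
    [-1,0.0069,-0.0321,0,0,0,0],
    [-1,0.0071,-0.0326,0,0,0,0],
    [-1,0,0,0,0,0,0]
  ]
}}

```text
time: 8.43
tool_pos: [0.5796, -0.2027, 0.1464]
tool_rot: [[-0.967, 0.253, 0.002], [0.253, 0.967, -0.003], [-0.002, -0.002, -1.0]]
ft_force: [-0.8, 0.5, -1.2]
width: 0.0277
finger_force: 25.0
```

Emit:
{"api": "send_rows", "payload": {
  "deltas": [
    [-1,0,0,-0.02,0,0,0],
    [-1,0,0,-0.035,0,0,0],
    [-1,0,0,-0.035,0,0,0],
    [-1,0,0,-0.012,0,0,0],
    [-1,0,0,0,0,0,0],
    [-1,0,0,0,0,0,0]
  ]
}}

```text
time: 8.93
tool_pos: [0.5788, -0.1965, 0.0444]
tool_rot: [[-0.969, 0.249, -0.001], [0.249, 0.969, 0.001], [0.001, 0.0, -1.0]]
ft_force: [0.3, -0.6, -0.3]
width: 0.0276
finger_force: 25.0
```

Emit:
{"api": "send_rows", "payload": {
  "deltas": [
    [-0.14,0,0,0,0,0,0],
    [-0.14,0,0,0,0,0,0],
    [-0.14,0,0,0.005,0,0,0],
    [-0.14,0,0,0.035,0,0,0],
    [-0.14,0,0,0.04,0,0,0],
    [0.5,-0.005,0.015,0.03,0,0,0],
    [0.5,-0.014,0.034,0,0,0,-0.114],
    [0.5,-0.014,0.034,0,0,0,-0.114],
    [0.5,-0.014,0.034,0,0,0,-0.114],
    [0.5,-0.014,0.034,0,0,0,-0.114],
    [0.5,-0.014,0.034,0,0,0,-0.114],
    [0.5,-0.014,0.034,0,0,0,-0.114]
  ]
}}

```text
time: 9.93
tool_pos: [0.4895, 0.0235, 0.1559]
tool_rot: [[-0.588, 0.809, 0.003], [0.809, 0.588, -0.0], [-0.002, 0.002, -1.0]]
ft_force: [0.0, -0.1, 0.9]
width: 0.0663
finger_force: 0.0
```

Emit:
{"api": "send_rows", "payload": {
  "deltas": [
    [0.5,-0.014,0.036,-0.02,0,0,-0.114],
    [0.5,-0.014,0.036,-0.02,0,0,0],
    [0.5,-0.015,0.036,0,0,0,0],
    [0.5,0,0,0,0,0,0],
    [0.5,0,0,0,0,0,0]
  ]
}}

```text
time: 10.35
tool_pos: [0.4477, 0.1288, 0.117]
tool_rot: [[-0.502, 0.865, 0.002], [0.865, 0.502, -0.0], [-0.001, 0.001, -1.0]]
ft_force: [0.6, -0.8, 0.7]
width: 0.066
finger_force: 0.0
```

```bash
cat > look.py <<'E'
from h import *
import sys
s=monitor.state(); R=np.array(s['tool_rot']);print(np.array(s['tool_pos']).round(4),np.degrees(np.arctan2(R[1,1],R[0,1])),s['width'],s['finger_force'])
z=float(sys.argv[1])
c=cam('wrist'); save(c,sys.argv[2]);brass(c,z,amin=300)
t=cam('top'); print('top'); brass(t,z,amin=25)
print('dark');dk=lambda h:(h[:,:,2]<70); gr=lambda h:((h[:,:,1]<60)&(h[:,:,2]>85)&(h[:,:,2]<150))
print('grey/dark top');brass(t,.012,amin=25,mask=gr);brass(t,.012,amin=25,mask=dk)
E
python3 look.py .014 w4.png
```

```text
[0.4477 0.1288 0.117 ] 30.10275403595929 0.06599786700573522 0.0
[306 207  36  24 718] cen [0.4423 0.1393] rect [442.5 139.2] [21.5 13.9] 33.7
[ 304  229   42   43 1445] cen [0.4527 0.1224] rect [453.6 122. ] [25.4 27.2] 33.4
top
[351 189   9   8  61] cen [ 0.6929 -0.1076] rect [ 692.5 -107.3] [15.6 17.7] 1.6
[366 193  74  25 525] cen [ 0.6658 -0.2113] rect [ 665.9 -211.6] [167.1  18.3] 75.2
[388 232  15  39 340] cen [ 0.5655 -0.1975] rect [ 566.4 -197.3] [28.2 83.3] 84.6
[241 294  12  13 120] cen [0.4505 0.1236] rect [450.1 123. ] [26.  24.1] 2.2
dark
grey/dark top
[353 206  14   7  59] cen [ 0.6562 -0.1181] rect [ 656. -118.] [29.9  9.5] 75.5
[334 222   8  18  59] cen [ 0.6078 -0.0712] rect [607.6 -71. ] [ 6.9 40.4] 73.1
[408 222  14   7  60] cen [ 0.6241 -0.2392] rect [ 623.5 -239.3] [31.1  9.8] 73.0
[ 319  257   42   46 1004] cen [ 0.4982 -0.0708] rect [497.  -77.1] [74.4 88.8] 73.1
[367 270  43  50 918] cen [ 0.4651 -0.1884] rect [ 471.  -180.1] [96.5 95.1] 81.6
[348 298   7   9  51] cen [ 0.4521 -0.1049] rect [ 452.6 -104.4] [17.3 13. ] 1.4
[169 320   8   5  28] cen [0.3975 0.285 ] rect [396.7 284.3] [ 8.7 15.5] 2.6
[190 320   9  10  51] cen [0.3931 0.2366] rect [393.  236.5] [19.6 17.7] 2.4
[216 345   7   8  35] cen [0.3426 0.1801] rect [343.1 179.5] [15.1 13.1] 2.3
[185 255  47  35 957] cen [0.505  0.2077] rect [498.5 208.9] [74.9 89.5] 29.6
[ 234  297   33   67 1064] cen [0.3728 0.1222] rect [388.1 117.3] [141.9  69.5] 8.6
[269 315   7   5  26] cen [0.415  0.0662] rect [414.9  66.3] [ 8.6 13.1] 1.8
[226 353   5   7  28] cen [0.3278 0.1593] rect [327.7 159.2] [12.9  8.7] 2.2
[347 369   9   3  27] cen [ 0.3067 -0.1081] rect [ 306.7 -108.1] [ 4.3 17.3] 1.8
```

Emit:
{"api": "send_rows", "payload": {
  "deltas": [
    [0.5,0,0.0005,-0.035,0,0,0.05],
    [0.5,0,0,-0.04,0,0,0],
    [0.5,0,0,-0.036,0,0,0],
    [0.5,0,0,0,0,0,0],
    [0.5,0,0,0,0,0,0],
    [-1,0,0,0,0,0,0],
    [-1,0,0,0,0,0,0],
    [-1,0,0,0,0,0,0],
    [-1,0,0,0,0,0,0],
    [-1,0,0,0,0,0,0],
    [-1,0,0,0,0,0,0]
  ],
  "grip_force": 30
}}

```text
time: 11.37
tool_pos: [0.4482, 0.1276, 0.0052]
tool_rot: [[-0.54, 0.841, 0.001], [0.841, 0.54, 0.0], [-0.0, 0.001, -1.0]]
ft_force: [1.0, 0.5, 0.7]
width: 0.028
finger_force: 0.2
```

Emit:
{"api": "send_rows", "payload": {
  "deltas": [
    [-1,0,0,0,0,0,0],
    [-1,0,0,0.035,0,0,0],
    [-1,0,0,0.04,0,0,0],
    [-1,0.0131,-0.0358,0.01,0,0,0.107],
    [-1,0.0131,-0.0358,0.01,0,0,0.107],
    [-1,0.0131,-0.0358,0.03,0,0,0.107],
    [-1,0.0131,-0.0358,0.02,0,0,0.107],
    [-1,0.0131,-0.0358,0,0,0,0.107],
    [-1,0.0131,-0.0358,0,0,0,0.107],
    [-1,0.0131,-0.0358,0,0,0,0.107],
    [-1,0.0131,-0.0358,0,0,0,0],
    [-1,0.0132,-0.0356,0,0,0,0]
  ]
}}

```text
time: 12.37
tool_pos: [0.5637, -0.1894, 0.1447]
tool_rot: [[-0.969, 0.249, -0.0], [0.249, 0.969, 0.0], [0.0, 0.0, -1.0]]
ft_force: [0.6, 0.3, -0.7]
width: 0.0266
finger_force: 30.0
```

Emit:
{"api": "send_rows", "payload": {
  "deltas": [
    [-1,0,0,0,0,0,0],
    [-1,0,0,-0.02,0,0,0],
    [-1,0,0,-0.035,0,0,0],
    [-1,0,0,-0.035,0,0,0],
    [-1,0,0,-0.014,0,0,0],
    [-1,0,0,0,0,0,0],
    [-1,0,0,0,0,0,0]
  ]
}}

```text
time: 12.95
tool_pos: [0.5628, -0.1868, 0.0398]
tool_rot: [[-0.968, 0.249, -0.002], [0.249, 0.968, 0.001], [0.002, 0.001, -1.0]]
ft_force: [0.2, 0.3, -0.7]
width: 0.0266
finger_force: 30.0
```

Emit:
{"api": "send_rows", "payload": {
  "deltas": [
    [-1,-0.0017,-0.0068,0.005,0,0,0],
    [-1,0,0,0,0,0,0],
    [-0.14,0,0,0,0,0,0],
    [-0.14,0,0,0,0,0,0],
    [-0.14,0,0,0.005,0,0,0],
    [-0.14,0,0,0.035,0,0,0],
    [-0.14,0,0,0.04,0,0,0],
    [0.1,-0.003,0.009,0.03,0,0,-0.113],
    [0.1,-0.014,0.026,0,0,0,-0.113],
    [0.1,-0.014,0.026,0,0,0,-0.113],
    [0.1,-0.014,0.026,0,0,0,-0.113],
    [0.1,-0.014,0.026,0,0,0,-0.113]
  ],
  "grip_force": 20
}}

```text
time: 13.95
tool_pos: [0.5023, -0.0805, 0.1566]
tool_rot: [[-0.68, 0.733, 0.001], [0.733, 0.68, -0.0], [-0.001, 0.001, -1.0]]
ft_force: [0.5, -1.3, 0.1]
width: 0.0484
finger_force: 0.0
```

Emit:
{"api": "send_rows", "payload": {
  "deltas": [
    [0.1,-0.014,0.026,0,0,0,-0.113],
    [0.1,-0.014,0.026,0,0,0,-0.113],
    [0.1,-0.014,0.026,0,0,0,-0.113],
    [0.1,-0.014,0.026,0,0,0,-0.113],
    [0.1,-0.014,0.026,-0.02,0,0,-0.113],
    [0.1,-0.015,0.021,-0.02,0,0,-0.113],
    [0.1,0,0,0,0,0,-0.113],
    [0.1,0,0,0,0,0,-0.113],
    [0.1,0,0,0,0,0,-0.113],
    [0.1,0,0,0,0,0,-0.113],
    [0.1,0,0,0,0,0,0]
  ]
}}

```text
time: 14.87
tool_pos: [0.418, 0.0697, 0.1163]
tool_rot: [[0.371, 0.929, 0.001], [0.929, -0.371, -0.0], [0.0, 0.001, -1.0]]
ft_force: [-0.5, -0.1, -0.0]
width: 0.0486
finger_force: 0.0
```

```bash
python3 look.py .01 w5.png; python3 - <<'E'
from h import *
c=cam('wrist')
brass(c,.014,amin=100,mask=lambda h:(h[:,:,0]>90)&(h[:,:,0]<130)&(h[:,:,1]>120)&(h[:,:,2]>60))
print();brass(c,.012,amin=200,mask=lambda h:(h[:,:,1]<60)&(h[:,:,2]<75))
E
```

```text
[0.418  0.0697 0.1163] -21.769617856518146 0.04864945593779967 0.0
[122  78  37  50 687] cen [0.3488 0.1824] rect [348.8 183.4] [27.5 21.2] 68.0
[260 304  20  35 351] cen [0.36   0.0254] rect [358.5  26.7] [10.7 28.1] 0.1
[ 246  339   57   54 1457] cen [ 0.3495 -0.0084] rect [349.4  -6.6] [44.1 40.2] 68.9
[308 437  30  22 319] cen [ 0.355  -0.0869] rect [353.2 -87. ] [20.4 22.7] 80.4
top
[351 189   8   8  57] cen [ 0.6935 -0.1071] rect [ 693.2 -106.4] [15.7 15.5] 1.3
[366 193  71  25 502] cen [ 0.6665 -0.21  ] rect [ 667.  -208.6] [160.3  18. ] 75.3
[388 232  16  31 324] cen [ 0.5706 -0.199 ] rect [ 575.3 -200.5] [31.2 66.3] 84.7
dark
grey/dark top
[353 206  14   7  59] cen [ 0.6567 -0.118 ] rect [ 656.6 -117.8] [30.6  9.1] 73.0
[335 222   7  15  49] cen [ 0.6109 -0.0721] rect [611. -72.] [ 6.9 33.5] 73.1
[409 222  13   7  54] cen [ 0.6244 -0.2403] rect [ 624.2 -240.6] [29.   9.1] 73.0
[319 257  40  46 973] cen [ 0.4974 -0.0693] rect [498.3 -74.7] [71.5 89. ] 74.4
[370 270  40  50 891] cen [ 0.4625 -0.1897] rect [ 470.6 -182.5] [91.5 95.1] 81.6
[364 273  13   6  48] cen [ 0.5106 -0.1
[... 401 characters left out ...]
ect [456.2  71.6] [81.9 88.5] 68.7
[347 369   9   3  27] cen [ 0.3067 -0.1081] rect [ 306.7 -108.1] [ 4.3 17.3] 1.8
[179  62  21   6 108] cen [0.3853 0.1897] rect [385.2 189.8] [ 2.7 11.3] 67.2
[613 367  27  18 370] cen [ 0.5892 -0.1126] rect [ 588.  -112.8] [15.2 27. ] 65.0

[312 220  21  40 515] cen [0.4166 0.0664] rect [416.2  67.6] [25.4 12.3] 68.7
[217 250  27  20 286] cen [0.358  0.0752] rect [357.7  76.4] [12.7 16.5] 64.1
[ 450  312  190   54 4391] cen [ 0.5536 -0.0629] rect [535.8 -65.9] [ 41.7 143.1] 75.2
[  161   385   324    52 13308] cen [ 0.3674 -0.0578] rect [368.4 -55.9] [ 46.9 242.2] 68.9
[ 502  384  138   64 5857] cen [ 0.5411 -0.1321] rect [ 544.9 -136.6] [ 54.  116.8] 70.9
```

View pics/w5.png

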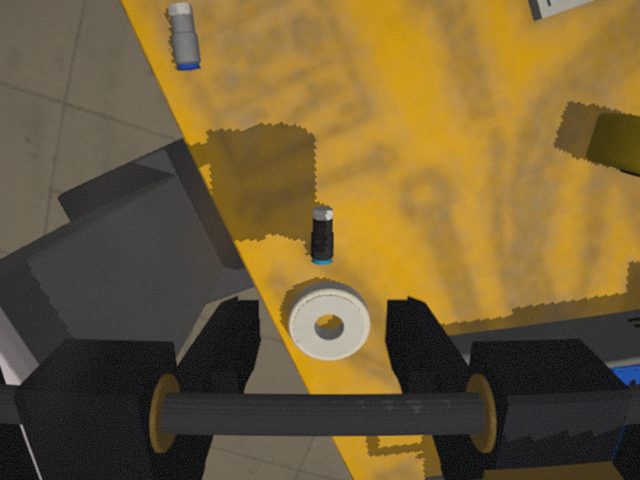

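The wrist view shows the black fitting at (322,237), the thread tape just beyond it at (330,325), and the grey fitting at (185,37). The alignment is good, so I'll grasp.

Emit:
{"api": "send_rows", "payload": {
  "deltas": [
    [0.1,-0.0017,-0.002,-0.035,0,0,0],
    [0.1,0,0,-0.04,0,0,0],
    [0.1,0,0,-0.037,0,0,0],
    [0.1,0,0,0,0,0,0],
    [0.1,0,0,0,0,0,0],
    [-1,0,0,0,0,0,0],
    [-1,0,0,0,0,0,0],
    [-1,0,0,0,0,0,0],
    [-1,0,0,0,0,0,0],
    [-1,0,0,0,0,0,0],
    [-1,0,0,0,0,0,0]
  ]
}}

```text
time: 15.93
tool_pos: [0.4163, 0.0675, 0.0041]
tool_rot: [[0.367, 0.93, 0.0], [0.93, -0.367, -0.0], [0.0, 0.0, -1.0]]
ft_force: [-0.2, 0.4, 1.8]
width: 0.0141
finger_force: 20.0
```

Emit:
{"api": "send_rows", "payload": {
  "deltas": [
    [-1,0,0,0.035,0,0,0],
    [-1,0,0,0.04,0,0,0],
    [-1,0,0,0.04,0,0,0],
    [-1,0.0157,-0.0176,0.02,0,0,0.1214],
    [-1,0.0157,-0.0176,0,0,0,0.1214],
    [-1,0.0157,-0.0176,0,0,0,0.1214],
    [-1,0.0157,-0.0176,0,0,0,0.1214],
    [-1,0.0157,-0.0176,0,0,0,0.1214],
    [-1,0.0157,-0.0176,0,0,0,0.1214],
    [-1,0.0157,-0.0176,0,0,0,0.1214],
    [-1,0.0157,-0.0176,0,0,0,0.1214],
    [-1,0.0157,-0.0176,0,0,0,0.1214]
  ]
}}

```text
time: 16.93
tool_pos: [0.5579, -0.0918, 0.1387]
tool_rot: [[-0.661, 0.75, -0.0], [0.75, 0.661, 0.0], [0.0, -0.0, -1.0]]
ft_force: [-1.0, 0.4, 0.4]
width: 0.0139
finger_force: 20.0
```

Emit:
{"api": "send_rows", "payload": {
  "deltas": [
    [-1,0.0157,-0.0176,0,0,0,0.1214],
    [-1,0,0,0,0,0,0.1214],
    [-1,0,0,0,0,0,0.1214],
    [-1,0,0,0,0,0,0.1214],
    [-1,0,0,-0.01,0,0,0.1214],
    [-1,0,0,-0.03,0,0,0],
    [-1,0,0,-0.035,0,0,0],
    [-1,0,0,-0.03,0,0,0],
    [-1,0,0,0,0,0,0],
    [-1,0,0,0,0,0,0]
  ]
}}

```text
time: 17.77
tool_pos: [0.5716, -0.1078, 0.0325]
tool_rot: [[-0.97, 0.245, -0.004], [0.245, 0.97, 0.002], [0.004, 0.001, -1.0]]
ft_force: [0.8, 0.4, -0.1]
width: 0.0142
finger_force: 20.0
```

Emit:
{"api": "send_rows", "payload": {
  "deltas": [
    [-0.32,0,0,0,0,0,0],
    [-0.32,0,0,0,0,0,0],
    [-0.32,0,0,0.005,0,0,0],
    [-0.32,0,0,0.035,0,0,0],
    [-0.32,0,0,0.04,0,0,0],
    [0.1,0,0.005,0.04,0,0,0],
    [0.1,-0.0153,0.0244,0,0,0,-0.1187],
    [0.1,-0.0153,0.0244,0,0,0,-0.1187],
    [0.1,-0.0153,0.0244,0,0,0,-0.1187],
    [0.1,-0.0153,0.0244,0,0,0,-0.1187],
    [0.1,-0.0153,0.0244,0,0,0,-0.1187],
    [0.1,-0.0153,0.0244,0,0,0,-0.1187]
  ]
}}

```text
time: 18.77
tool_pos: [0.4814, 0.0438, 0.1559]
tool_rot: [[-0.569, 0.822, 0.003], [0.822, 0.569, -0.0], [-0.002, 0.003, -1.0]]
ft_force: [0.1, 0.3, 0.0]
width: 0.0483
finger_force: 0.0
```

Emit:
{"api": "send_rows", "payload": {
  "deltas": [
    [0.1,-0.0153,0.0244,0,0,0,-0.1187],
    [0.1,-0.0153,0.0244,0,0,0,-0.1187],
    [0.1,-0.0153,0.0244,0,0,0,-0.1187],
    [0.1,-0.0153,0.0244,0,0,0,-0.1187],
    [0.1,-0.0153,0.0244,0,0,0,-0.1187],
    [0.1,-0.0153,0.018,0,0,0,-0.1187],
    [0.1,0,0,-0.01,0,0,-0.1187],
    [0.1,0,0,-0.01,0.0877,-0.02,0],
    [0.1,0,0,-0.01,0.0877,-0.02,0],
    [0.1,0,0,-0.01,0.0877,-0.02,0],
    [0.1,0,0,0,0,0,0],
    [0.1,0,0,0,0,0,0]
  ]
}}

```text
time: 19.77
tool_pos: [0.39, 0.1819, 0.1147]
tool_rot: [[0.213, 0.975, 0.06], [0.94, -0.221, 0.258], [0.265, 0.002, -0.964]]
ft_force: [-0.6, -0.4, 0.6]
width: 0.0483
finger_force: 0.0
```

```bash
python3 - <<'E'
from h import *
s=monitor.state(); print(np.array(s['tool_pos']).round(4),np.array(s['tool_rot']).round(3).tolist())
c=cam('wrist'); save(c,'w6.png')
print('grey');brass(c,.009,amin=250,mask=lambda h:(h[:,:,1]<40)&(h[:,:,2]>85)&(h[:,:,2]<160))
print('blue');brass(c,.009,amin=40,mask=lambda h:(h[:,:,0]>95)&(h[:,:,0]<130)&(h[:,:,1]>100)&(h[:,:,2]>60))
t=cam('top'); print('top white'); brass(t,.009,amin=6,mask=lambda h:(h[:,:,1]<50)&(h[:,:,2]>85))
save(t,'t6.png'); cv2.imwrite('pics/t6z.png',cv2.resize(t['color'][190:330,320:440],None,fx=4,fy=4,interpolation=2)[:,:,::-1])
a=cv2.resize(c['color'],(400,300)); b=cv2.resize(t['color'][195:330,320:440],(400,450)); o=np.zeros((450,800,3),np.uint8); o[:300,:400]=a; o[:,400:]=b; cv2.imwrite('pics/m6.png',o[:,:,::-1])
E
```

```text
[0.39   0.1819 0.1147] [[0.213, 0.975, 0.06], [0.94, -0.221, 0.258], [0.265, 0.002, -0.964]]
grey
[  206     0   434   163 30425] cen [0.5072 0.2934] rect [488.4 291.8] [107.3 288.4] 79.4
blue
[302 267  18   5  71] cen [0.3836 0.1902] rect [383.6 190.1] [ 2.4 10.8] 73.2
top white
[ 347  195   86   33 1060] cen [ 0.6524 -0.1833] rect [ 651.2 -184.3] [194.4  32.2] 75.5
[336 222   6  12  38] cen [ 0.6147 -0.0733] rect [614.5 -73.4] [ 6.3 26.6] 73.1
[351 251   5   5  23] cen [ 0.5594 -0.1067] rect [ 559.3 -106.3] [8.8 8.8] 1.4
[328 257  16   8  58] cen [ 0.5415 -0.0678] rect [541.7 -68.7] [35.3  8.3] 73.2
[345 263   3   3   9] cen [ 0.5348 -0.0916] rect [534.8 -91.6] [4.4 4.4] 1.7
[390 262   8   7  47] cen [ 0.5359 -0.1954] rect [ 535.6 -195.5] [13.1 15.4] 1.6
[ 319  264   91   61 2097] cen [ 0.4722 -0.1316] rect [ 464.  -128.8] [189.7 109.3] 75.7
[370 270  15   7  48] cen [ 0.5172 -0.1593] rect [ 517.1 -159.8] [33.1  6.9] 73.2
[411 281   4   4  14] cen [ 0.4986 -0.2377] rect [ 498.6 -237.7] [6.5 6.6] 1.6
[286 314  24  24 416] cen [0.3981 0.0108] rect [398.   10.4] [49.7 50.1] 1.8
[260 3
[... 1760 characters left out ...]
[430 361   3   3   9] cen [ 0.3281 -0.2809] rect [ 328.1 -280.9] [4.3 4.4] 1.5
[304 363   3   3   9] cen [ 0.3157 -0.0084] rect [315.7  -8.4] [4.3 4.3] 1.9
[311 362   3   3   9] cen [ 0.3183 -0.0235] rect [318.3 -23.5] [4.3 4.3] 1.9
[319 363   3   3   9] cen [ 0.3168 -0.0409] rect [316.8 -40.9] [4.3 4.3] 1.8
[374 366   3   3   9] cen [ 0.314 -0.16 ] rect [ 314. -160.] [4.3 4.3] 1.7
[436 369   3   3   9] cen [ 0.3113 -0.2942] rect [ 311.3 -294.2] [4.3 4.4] 1.5
[366 370   3   3   9] cen [ 0.3049 -0.1429] rect [ 304.9 -142.9] [4.3 4.3] 1.7
[391 370   4   3  12] cen [ 0.3065 -0.198 ] rect [ 306.5 -198. ] [4.3 6.5] 1.6
[425 370   3   3   9] cen [ 0.3086 -0.2704] rect [ 308.6 -270.4] [4.3 4.4] 1.5
```

View pics/m6.png

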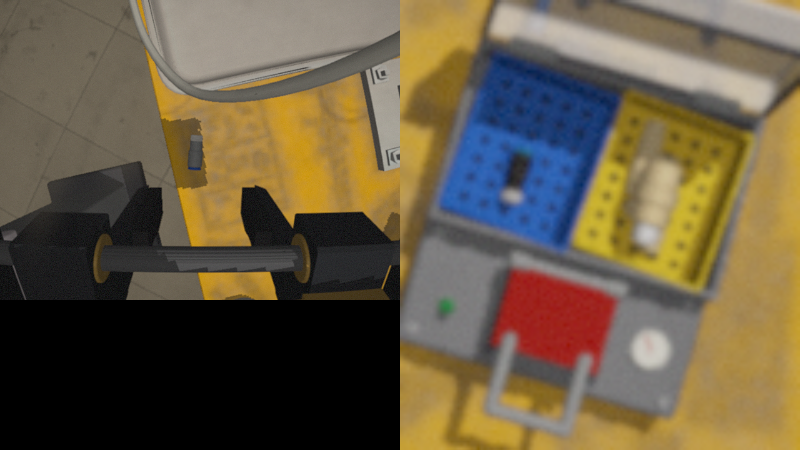

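The left panel shows the grey fitting at (195,152), still in place. The right panel shows the black fitting in blue and the tees plus coupling in yellow. I'll pick the grey one now.

Emit:
{"api": "send_rows", "payload": {
  "deltas": [
    [0.1,-0.002,0.007,-0.03,0,0,0],
    [0.1,0,0.008,-0.04,0,0,0],
    [0.1,0,0.007,-0.039,0,0,0],
    [0.1,0,0,0,0,0,0],
    [0.1,0,0,0,0,0,0],
    [-1,0,0,0,0,0,0],
    [-1,0,0,0,0,0,0],
    [-1,0,0,0,0,0,0],
    [-1,0,0,0,0,0,0],
    [-1,0,0,0,0,0,0],
    [-1,0,0,0,0,0,0]
  ]
}}

```text
time: 20.78
tool_pos: [0.3879, 0.2049, 0.0053]
tool_rot: [[0.21, 0.976, 0.06], [0.941, -0.218, 0.26], [0.267, 0.002, -0.964]]
ft_force: [-1.2, -0.1, 2.1]
width: 0.0144
finger_force: 20.0
```

Emit:
{"api": "send_rows", "payload": {
  "deltas": [
    [-1,0,-0.005,0.035,0,0,0],
    [-1,0,-0.02,0.035,0,0,0],
    [-1,0,-0.025,0.03,0,0,0],
    [-1,0.015,-0.03,0.02,-0.0877,0.02,0],
    [-1,0.015,-0.03,0.02,-0.0877,0.02,0],
    [-1,0.015,-0.03,0.01,-0.0877,0.02,0],
    [-1,0.0237,-0.0257,0,0,0,0.1187],
    [-1,0.0237,-0.0257,0,0,0,0.1187],
    [-1,0.0237,-0.0257,0,0,0,0.1187],
    [-1,0.0237,-0.0257,0,0,0,0.1187],
    [-1,0.0237,-0.0257,0,0,0,0.1187],
    [-1,0.0237,-0.0257,0,0,0,0.1187]
  ]
}}

```text
time: 21.78
tool_pos: [0.5755, -0.0908, 0.1547]
tool_rot: [[-0.477, 0.879, -0.0], [0.879, 0.477, 0.0], [0.0, -0.0, -1.0]]
ft_force: [0.7, 0.4, 0.0]
width: 0.0141
finger_force: 20.0
```

Emit:
{"api": "send_rows", "payload": {
  "deltas": [
    [-1,0.0237,-0.0257,0,0,0,0.1187],
    [-1,0,0,0,0,0,0.1187],
    [-1,0,0,0,0,0,0.1187],
    [-1,0,0,0,0,0,0.1187],
    [-1,0,0,0,0,0,0.1187],
    [-1,0,0,0,0,0,0.1187],
    [-1,0,0,0,0,0,0.1187],
    [-1,0,0,0,0,0,0],
    [-1,0,0,0,0,0,0]
  ]
}}

```text
time: 22.53
tool_pos: [0.5983, -0.115, 0.1548]
tool_rot: [[-0.969, 0.249, -0.0], [0.249, 0.969, 0.0], [0.0, 0.0, -1.0]]
ft_force: [-1.2, 0.3, 0.2]
width: 0.0142
finger_force: 20.0
```

Emit:
{"api": "send_rows", "payload": {
  "deltas": [
    [-1,0,0,-0.035,0,0,0],
    [-1,0,0,-0.04,0,0,0],
    [-1,0,0,-0.04,0,0,0],
    [-1,0,0,0,0,0,0],
    [-1,0,0,0,0,0,0],
    [-0.32,0,0,0,0,0,0],
    [-0.32,0,0,0,0,0,0],
    [-0.32,0,0,0.005,0,0,0],
    [-0.32,0,0,0.035,0,0,0],
    [-0.32,0,0,0.04,0,0,0],
    [-1,-0.01,0,0.04,0,0,0],
    [-1,-0.03,-0.005,0.04,0,0,0]
  ]
}}

```text
time: 23.53
tool_pos: [0.5663, -0.1195, 0.1989]
tool_rot: [[-0.97, 0.244, 0.007], [0.244, 0.97, -0.003], [-0.008, -0.001, -1.0]]
ft_force: [0.5, -0.7, 1.5]
width: 0.0187
finger_force: 0.0
```

Emit:
{"api": "send_rows", "payload": {
  "deltas": [
    [-1,-0.03,-0.01,0.04,0,0,0],
    [-1,-0.03,-0.01,0.04,0,0,0],
    [-1,-0.03,-0.01,0.02,0,0,0],
    [-1,0,0,0,0,0,0]
  ]
}}

```text
time: 23.87
tool_pos: [0.4838, -0.1476, 0.2866]
tool_rot: [[-0.969, 0.247, 0.01], [0.247, 0.969, -0.007], [-0.011, -0.005, -1.0]]
ft_force: [0.2, -0.1, 0.9]
width: 0.0006
finger_force: 0.0
```

```bash
python3 - <<'E'
from h import *
c=cam('side'); t=cam('top'); w=cam('wrist'); print(monitor.state()['tool_pos'])
a=c['color'][190:370,230:430]; o=np.zeros((540,800,3),np.uint8)
o[:360,:400]=cv2.resize(a,(400,360)); o[:450,400:]=cv2.resize(t['color'][180:330,310:450],(400,450)); cv2.imwrite('pics/m7.png',o[:,:,::-1])
# hood edge: depth points along top view
for uv in [(353,180),(375,185),(400,190),(425,198),(443,204)]+[(375,y) for y in (188,192,196,200,204)]: print(uv,bydepth(t,uv).round(3),tobox(bydepth(t,uv)).round(0))
E
```

```text
[ 0.48495235 -0.14563885  0.28008558]
(353, 180) [[ 0.688 -0.092  0.171]] [[132.  88.]]
(375, 185) [[ 0.68  -0.133  0.167]] [[135.  46.]]
(400, 190) [[ 0.672 -0.18   0.168]] [[139.  -1.]]
(425, 198) [[ 0.658 -0.226  0.17 ]] [[137. -49.]]
(443, 204) [[ 0.648 -0.259  0.169]] [[135. -85.]]
(375, 188) [[ 0.674 -0.133  0.171]] [[129.  45.]]
(375, 192) [[ 0.666 -0.133  0.174]] [[121.  43.]]
(375, 196) [[ 0.672 -0.142  0.096]] [[129.  35.]]
(375, 200) [[ 0.668 -0.145  0.07 ]] [[126.  31.]]
(375, 204) [[ 0.661 -0.146  0.06 ]] [[120.  28.]]
```

View pics/m7.png

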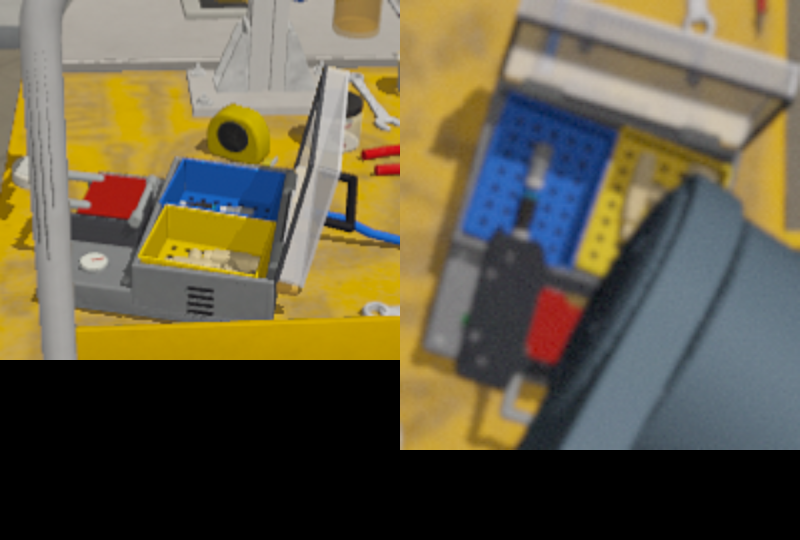

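All five fittings are in the right liners. In the top panel, the hood edge is at box x of about 115–139 mm, z 0.17. I'll go behind it now.

Emit:
{"api": "send_rows", "payload": {
  "deltas": [
    [-1,0.0363,-0.0067,0,0,0,0],
    [-1,0.0363,-0.0067,0,0,0,0],
    [-1,0.0363,-0.0067,0,0,0,0],
    [-1,0.0363,-0.0067,0,0,0,0],
    [-1,0.0363,-0.0067,0,0,0,0],
    [-1,0.0363,-0.0067,0,0,0,0],
    [-1,0,0,0,0,0,0],
    [-1,0,0,-0.035,0,0,0],
    [-1,0,0,-0.035,0,0,0],
    [-1,0,0,-0.035,0,0,0],
    [-1,0,0,-0.035,0,0,0],
    [-1,0,0,0,0,0,0]
  ]
}}

```text
time: 25.02
tool_pos: [0.697, -0.1824, 0.1273]
tool_rot: [[-0.97, 0.244, -0.015], [0.244, 0.97, 0.007], [0.016, 0.003, -1.0]]
ft_force: [-1.7, 0.5, -2.0]
width: 0.0003
finger_force: 0.0
```

Emit:
{"api": "send_rows", "payload": {
  "deltas": [
    [-1,0,0,0.01,0,0,0],
    [-1,-0.0097,0.0025,0,0,0,0],
    [-1,-0.0097,0.0025,0,0,0,0],
    [-1,-0.0097,0.0025,0,0,0,0],
    [-1,-0.0097,0.0025,0,0,0,0],
    [-1,-0.0097,0.0025,0,0,0,0],
    [-1,-0.0097,0.0025,0,0,0,0],
    [-1,-0.0097,0.0025,0,0,0,0],
    [-1,-0.0097,0.0025,0.003,0,0,0],
    [-1,0,0,0,0,0,0]
  ]
}}

```text
time: 25.85
tool_pos: [0.626, -0.166, 0.1565]
tool_rot: [[-0.97, 0.245, 0.005], [0.245, 0.97, -0.002], [-0.006, -0.001, -1.0]]
ft_force: [-0.0, 0.1, 0.4]
width: 0.0002
finger_force: 0.0
```

```bash
cat > hood.py <<'E'
from h import *
import sys
print(np.array(monitor.state()['tool_pos']).round(3))
c=cam('side'); t=cam('top'); a=c['color'][190:370,230:430]; o=np.zeros((450,800,3),np.uint8)
o[:360,:400]=cv2.resize(a,(400,360)); o[:450,400:]=cv2.resize(t['color'][180:330,310:450],(400,450)); cv2.imwrite('pics/'+sys.argv[1],o[:,:,::-1])
E
python3 hood.py m8.png
```

```text
[ 0.626 -0.166  0.156]
```

View pics/m8.png

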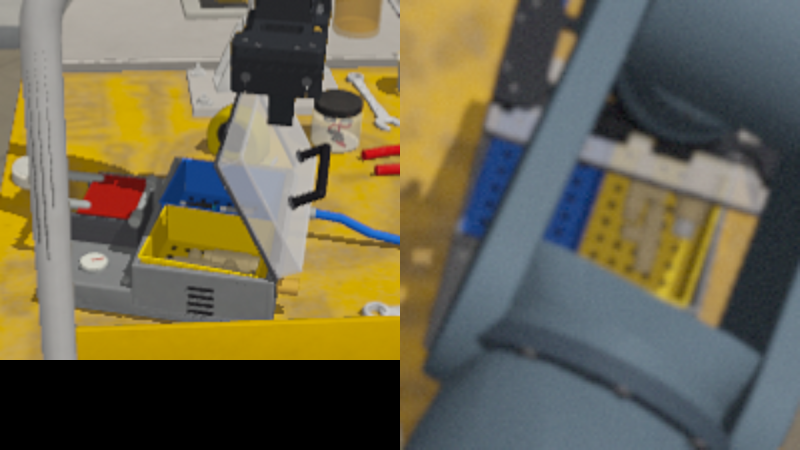

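The side panel shows the hood pushed to about 1.15 rad with the tip behind its top. I'll push it a bit further.

Emit:
{"api": "send_rows", "payload": {
  "deltas": [
    [-1,-0.0097,0.0025,-0.005,0,0,0],
    [-1,-0.0097,0.0025,-0.003,0,0,0],
    [-1,-0.0097,0.0025,0,0,0,0],
    [-1,-0.0097,0.0025,0,0,0,0],
    [-1,0,0,0,0,0,0],
    [-1,0,0,0.03,0,0,0],
    [-1,0,0,0.04,0,0,0],
    [-1,-0.03,0.01,0.02,0,0,0],
    [-1,-0.035,0.01,0,0,0,0],
    [-1,-0.035,0.01,0,0,0,0],
    [-1,-0.035,0.01,0,0,0,0],
    [-1,0,0,0,0,0,0]
  ]
}}

```text
time: 26.95
tool_pos: [0.4465, -0.1133, 0.2331]
tool_rot: [[-0.97, 0.244, -0.003], [0.244, 0.97, 0.001], [0.004, 0.001, -1.0]]
ft_force: [0.3, -0.4, -0.8]
width: 0.0004
finger_force: 0.0
```

Emit:
{"api": "send_rows", "payload": {
  "deltas": [
    [-0.45,-0.03,0.01,0,0,0,0.12],
    [-0.45,-0.02,0.01,0,0,0,0.12],
    [-0.45,0,0,0,0,0,0.12],
    [-0.45,0,0,0,0,0,0.12],
    [-0.45,0,0,0,0,0,0.12],
    [-0.45,0,0,0,0,0,0.12],
    [-0.45,0,0,0,0,0,0.12],
    [-0.45,0,0,0,0,0,0.12],
    [-0.45,0,0,0,0,0,0.12],
    [-0.45,0,0,0,0,0,0.12],
    [-0.45,0,0,0,0,0,0.12],
    [-0.45,0,0,0,0,0,0.12]
  ]
}}

```text
time: 27.95
tool_pos: [0.4176, -0.0656, 0.234]
tool_rot: [[-0.411, -0.912, -0.012], [-0.911, 0.411, -0.039], [0.041, -0.005, -0.999]]
ft_force: [0.2, 0.3, 0.4]
width: 0.0241
finger_force: 0.0
```

```bash
python3 - <<'E'
from h import *
s=monitor.state(); R=np.array(s['tool_rot']); p=np.array(s['tool_pos']); print(p.round(4),np.degrees(np.arctan2(R[1,1],R[0,1])),s['width'],np.round(s['joint_positions'],2),s['time'])
c=cam('side'); w=cam('wrist'); a=c['color'][190:370,230:430]; o=np.zeros((450,800,3),np.uint8)
o[:360,:400]=cv2.resize(a,(400,360)); o[:300,400:]=cv2.resize(w['color'],(400,300)); cv2.imwrite('pics/m9.png',o[:,:,::-1])
np.savez('pics/w9.npz',**{k:w[k] for k in['color','depth','K','k1','R','t']})
for n,x,y,z in [('bar',-122,0,.065),('hinge',-30,0,.062)]: print(n,toworld(x,y),proj(w,np.r_[toworld(x,y),z]).round(0))
E
```

```text
[ 0.4176 -0.0656  0.234 ] 155.71979779251998 0.024065517982346296 [-0.41 -0.17  1.97 -0.04  1.34 -3.12] 27.95
bar [ 0.41983285 -0.11345983] [[292. 153.]]
hinge [ 0.50894251 -0.1363393 ] [[173. 173.]]
```

View pics/m9.png

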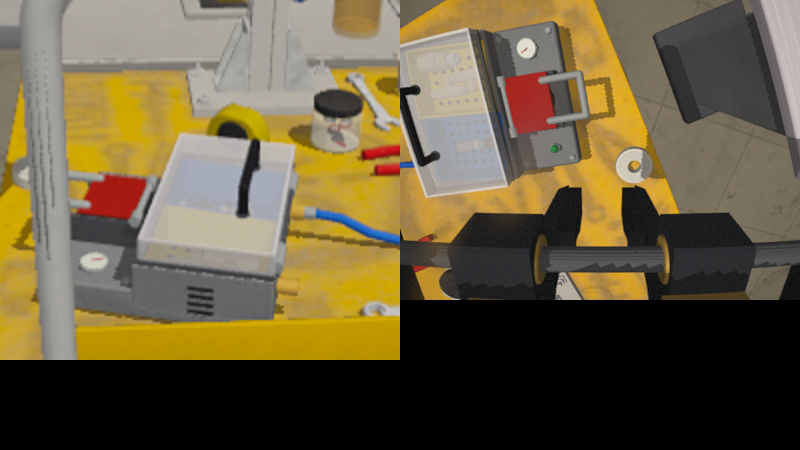

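The side panel shows the hood shut, and the wrist panel shows the guard bar at full-picture (293,155), where predicted at (292,153). The wrist turned the wrong way and hit its limit, so I'll turn it back the other way.

Emit:
{"api": "send_rows", "payload": {
  "deltas": [
    [-0.45,0,-0.002,-0.004,0,0,-0.1237],
    [-0.45,0,-0.002,-0.004,0,0,-0.1237],
    [-0.45,0,-0.002,-0.004,0,0,-0.1237],
    [-0.45,0,-0.002,-0.004,0,0,-0.1237],
    [-0.45,0,-0.002,-0.004,0,0,-0.1237],
    [-0.45,0,-0.002,-0.004,0,0,-0.1237],
    [-0.45,0,-0.002,-0.004,0,0,-0.1237],
    [-0.45,0,-0.002,-0.004,0,0,-0.1237],
    [-0.45,0,-0.002,-0.004,0,0,-0.1237],
    [-0.45,0,-0.002,-0.004,0,0,-0.1237],
    [-0.45,0,-0.002,-0.004,0,0,-0.1237],
    [-0.45,0,-0.002,-0.004,0,0,-0.1237]
  ]
}}

```text
time: 29.05
tool_pos: [0.4171, -0.0884, 0.1851]
tool_rot: [[-0.942, 0.334, -0.036], [0.333, 0.943, 0.011], [0.038, -0.001, -0.999]]
ft_force: [-0.3, -0.2, 0.3]
width: 0.0243
finger_force: 0.0
```

Emit:
{"api": "send_rows", "payload": {
  "deltas": [
    [-0.45,0,-0.002,-0.004,0,0,-0.1237],
    [-0.45,0,-0.002,-0.004,0,0,-0.1237],
    [-0.45,0,-0.002,-0.004,0,0,-0.1237],
    [-0.45,0,-0.002,-0.004,0,0,-0.1237],
    [-0.45,0,-0.002,-0.004,0,0,-0.1237],
    [-0.45,0,-0.002,-0.004,0,0,-0.1237],
    [-0.45,0,-0.002,-0.004,0,0,-0.1237],
    [-0.45,0,-0.002,-0.004,0,0,-0.1237],
    [-0.45,0,-0.002,-0.004,0,0,-0.1237],
    [-0.45,0,-0.002,-0.004,0,0,-0.1237],
    [-0.45,0,-0.002,-0.004,0,0,-0.1237],
    [-0.45,0,0,0,0,0,0]
  ]
}}

```text
time: 30.05
tool_pos: [0.4166, -0.1104, 0.1405]
tool_rot: [[0.128, 0.992, 0.004], [0.991, -0.128, 0.039], [0.039, -0.001, -0.999]]
ft_force: [-0.6, -0.6, -0.7]
width: 0.0244
finger_force: 0.0
```

Emit:
{"api": "send_rows", "payload": {
  "deltas": [
    [-0.45,0.0032,-0.003,0,-0.039,0.004,-0.06],
    [-0.45,0,0,0,0,0,-0.062],
    [-0.45,0,0,-0.02,0,0,0],
    [-0.45,0,0,-0.01,0,0,0],
    [-0.45,0,0,0,0,0,0],
    [-0.45,0,0,0,0,0,0]
  ]
}}

```text
time: 30.55
tool_pos: [0.419, -0.1123, 0.1101]
tool_rot: [[0.241, 0.971, -0.001], [0.971, -0.241, 0.001], [0.001, -0.001, -1.0]]
ft_force: [1.2, 0.0, 0.4]
width: 0.0238
finger_force: 0.0
```

```bash
python3 - <<'E'
from h import *
s=monitor.state(); R=np.array(s['tool_rot']); p=np.array(s['tool_pos']); print(p.round(4),R.round(3).tolist(),tobox(p))
w=cam('wrist'); save(w,'w10.png'); t=p+np.array([0,0,-.0]); print(proj(w,[np.r_[toworld(-122,0),.065],np.r_[toworld(-122,24),.065],np.r_[toworld(-122,-24),.065],np.r_[p[:2],.065]]).round(0))
E
```

```text
[ 0.419  -0.1123  0.1101] [[0.241, 0.971, -0.001], [0.971, -0.241, 0.001], [0.001, -0.001, -1.0]] [-123.09618622    0.92113108]
[[326. 276.]
 [327. 229.]
 [326. 320.]
 [324. 274.]]
```

View pics/w10.png

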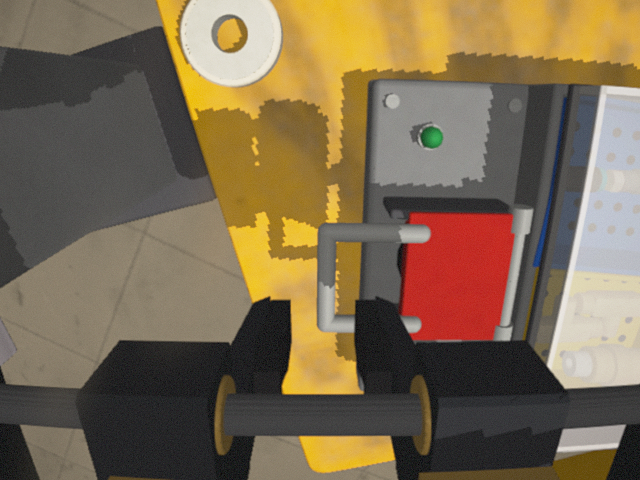

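The bar is centred at (328,279) and the TCP projects to (324,274), so they line up. I'll descend and pinch.

Emit:
{"api": "send_rows", "payload": {
  "deltas": [
    [-0.45,0.001,-0.001,-0.03,0,0,0],
    [-0.45,0,0,-0.028,0,0,0],
    [-0.45,0,0,0,0,0,0],
    [-0.45,0,0,0,0,0,0],
    [-1,0,0,0,0,0,0],
    [-1,0,0,0,0,0,0],
    [-1,0,0,0,0,0,0]
  ],
  "grip_force": 10
}}

```text
time: 31.18
tool_pos: [0.4204, -0.1136, 0.0538]
tool_rot: [[0.242, 0.97, 0.001], [0.97, -0.242, -0.001], [-0.001, 0.001, -1.0]]
ft_force: [-3.0, -0.2, 7.5]
width: 0.0084
finger_force: 10.0
```

Emit:
{"api": "send_rows", "payload": {
  "deltas": [
    [-1,0.002,-0.0005,0.0167,0,0,0],
    [-1,0.0049,-0.0013,0.016,0,0,0],
    [-1,0.0077,-0.002,0.0148,0,0,0],
    [-1,0.0102,-0.0026,0.0131,0,0,0],
    [-1,0.0123,-0.0032,0.011,0,0,0]
  ]
}}

```text
time: 31.6
tool_pos: [0.4568, -0.123, 0.1262]
tool_rot: [[0.242, 0.97, -0.001], [0.97, -0.242, -0.001], [-0.001, -0.0, -1.0]]
ft_force: [-5.4, 0.5, 3.6]
width: 0.0083
finger_force: 10.0
```

Emit:
{"api": "send_rows", "payload": {
  "deltas": [
    [-1,0.014,-0.0036,0.0085,0,0,0],
    [-1,0.0153,-0.0039,0.0057,0,0,0],
    [-1,0.0161,-0.0041,0.0028,0,0,0],
    [-1,0.0163,-0.0042,-0.0003,0,0,0],
    [-1,0.016,-0.0041,-0.0033,0,0,0],
    [-1,0,0,0,0,0,0],
    [-1,0,0,0,0,0,0]
  ]
}}

```text
time: 32.18
tool_pos: [0.5372, -0.1438, 0.1397]
tool_rot: [[0.242, 0.97, 0.005], [0.97, -0.242, -0.003], [-0.001, 0.006, -1.0]]
ft_force: [2.6, -1.2, 5.7]
width: 0.0087
finger_force: 10.0
```

Emit:
{"api": "send_rows", "payload": {
  "deltas": [
    [0.3,0,0,0,0,0,0],
    [0.3,0,0,0,0,0,0],
    [0.3,0,0,0,0,0,0],
    [0.3,0,0,0.025,0,0,0],
    [0.3,0,0,0.035,0,0,0],
    [-1,0,0,0.04,0,0,0],
    [-1,-0.01,0.0025,0.01,0,0,0.1],
    [-1,-0.012,0.0032,0,0,0,0.121],
    [-1,-0.012,0.0032,0,0,0,0.121],
    [-1,-0.012,0.0032,0,0,0,0.121],
    [-1,-0.012,0.003,0,0,0,0.121],
    [-1,0,0,0,0,0,0.121]
  ]
}}

```text
time: 33.18
tool_pos: [0.4748, -0.1267, 0.247]
tool_rot: [[-0.45, 0.893, -0.001], [0.893, 0.45, 0.001], [0.002, -0.001, -1.0]]
ft_force: [1.2, -0.4, -0.6]
width: 0.0006
finger_force: 0.0
```

Emit:
{"api": "send_rows", "payload": {
  "deltas": [
    [-1,0,0,0,0,0,0.121],
    [-1,0,0,0,0,0,0.121],
    [-1,0,0,0,0,0,0.121],
    [-1,0,0,0,0,0,0.121],
    [-1,0,0,0,0,0,0.121],
    [-1,0,0,0,0,0,0.121],
    [-1,0,0,0,0,0,0.121],
    [-1,0,0,0,0,0,0.019],
    [-1,0,0,0,0,0,0]
  ]
}}

```text
time: 33.93
tool_pos: [0.4766, -0.1275, 0.2472]
tool_rot: [[-0.97, 0.244, -0.0], [0.244, 0.97, 0.001], [0.001, 0.001, -1.0]]
ft_force: [0.2, -0.1, 0.5]
width: 0.0005
finger_force: 0.0
```

```bash
python3 - <<'E'
from h import *
s=monitor.state(); R=np.array(s['tool_rot']); p=np.array(s['tool_pos']); print(p.round(4),R.round(3).tolist(),tobox(p))
c=cam('side'); w=cam('wrist'); t=cam('top')
print('green');m=lambda h:(h[:,:,0]>45)&(h[:,:,0]<85)&(h[:,:,1]>90)&(h[:,:,2]>40)
brass(w,.045,100,m)
hs=cv2.cvtColor(w['color'],cv2.COLOR_RGB2HSV); n,l,st,ce=cv2.connectedComponentsWithStats(m(hs).astype(np.uint8))
for i in range(1,n):
    if st[i,4]>100:
        b=bydepth(w,ce[i]);print(ce[i],b,tobox(b))
a=c['color'][190:370,230:430]; o=np.zeros((450,800,3),np.uint8)
o[:360,:400]=cv2.resize(a,(400,360)); o[:300,400:]=cv2.resize(w['color'],(400,300)); cv2.imwrite('pics/m11.png',o[:,:,::-1])
E
```

```text
[ 0.4766 -0.1275  0.2472] [[-0.97, 0.244, -0.0], [0.244, 0.97, 0.001], [0.001, 0.001, -1.0]] [-63.54880874   0.54778269]
green
[ 302  187   36   37 1085] cen [ 0.4803 -0.1306] rect [ 480.5 -130.5] [29.3 30.9] 75.8
[393 186  11  12 108] cen [ 0.4849 -0.0647] rect [485.  -64.6] [8.3 9.4] 78.6
[319.39098436 205.01471941] [[ 0.4777082  -0.12983828  0.05578113]] [[-61.86976398  -1.47087798]]
[397.74545455 191.38181818] [[ 0.48536204 -0.06449345  0.04285797]] [[-70.70698298  63.72446032]]
```

View pics/m11.png

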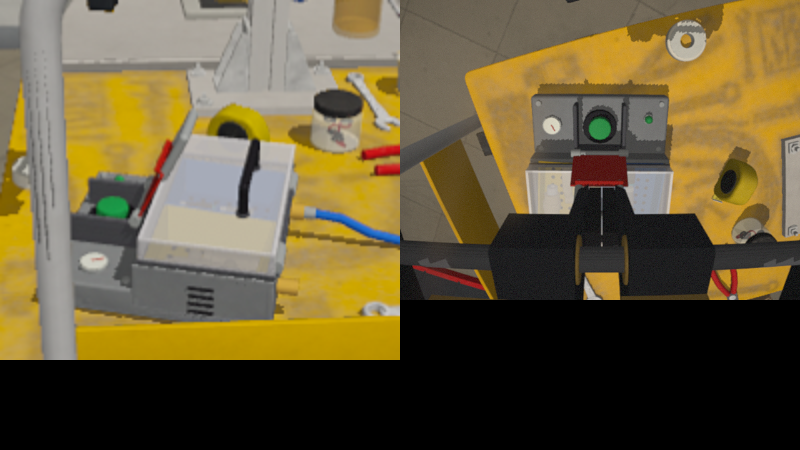

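The side panel shows the guard open and resting back. The wrist panel shows the button at (598,128), box (-61,-1). I'll descend above it.

Emit:
{"api": "send_rows", "payload": {
  "deltas": [
    [-1,0.001,-0.0015,-0.035,0,0,0],
    [-1,0,0,-0.04,0,0,0],
    [-1,0,0,-0.04,0,0,0],
    [-1,0,0,-0.04,0,0,0],
    [-1,0,0,-0.018,0,0,0],
    [-1,0,0,0,0,0,0],
    [-1,0,0,0,0,0,0],
    [-1,0,0,0,0,0,0]
  ]
}}

```text
time: 34.75
tool_pos: [0.4792, -0.1298, 0.0759]
tool_rot: [[-0.97, 0.243, 0.002], [0.243, 0.97, -0.001], [-0.002, -0.0, -1.0]]
ft_force: [0.3, -1.1, 0.6]
width: 0.0003
finger_force: 0.0
```

Emit:
{"api": "send_rows", "payload": {
  "deltas": [
    [-1,0,0,-0.005,0,0,0],
    [-1,0,0,-0.005,0,0,0],
    [-1,0,0,-0.005,0,0,0],
    [-1,0,0,0,0,0,0],
    [-1,0,0,0,0,0,0]
  ]
}}

```text
time: 35.17
tool_pos: [0.4779, -0.1291, 0.0592]
tool_rot: [[-0.97, 0.242, -0.0], [0.242, 0.97, 0.001], [0.0, 0.001, -1.0]]
ft_force: [-0.3, 0.4, -0.8]
width: 0.0003
finger_force: 0.0
```

Emit:
{"api": "send_rows", "payload": {
  "deltas": [
    [-1,0,0,-0.004,0,0,0],
    [-1,0,0,-0.003,0,0,0],
    [-1,0,0,0,0,0,0],
    [-1,0,0,0,0,0,0]
  ]
}}

```text
time: 35.5
tool_pos: [0.4783, -0.1294, 0.0525]
tool_rot: [[-0.97, 0.242, 0.0], [0.242, 0.97, 0.0], [-0.0, 0.0, -1.0]]
ft_force: [0.6, -0.6, 2.3]
width: 0.0006
finger_force: 1.2
```

Emit:
{"api": "send_rows", "payload": {
  "deltas": [
    [-1,0,0,-0.003,0,0,0],
    [-1,0,0,0,0,0,0],
    [-1,0,0,0,0,0,0]
  ]
}}

```text
time: 35.75
tool_pos: [0.4783, -0.1294, 0.0495]
tool_rot: [[-0.97, 0.242, 0.001], [0.242, 0.97, 0.0], [-0.001, 0.0, -1.0]]
ft_force: [0.6, -0.5, 3.9]
width: 0.0005
finger_force: 2.1
```

Emit:
{"api": "send_rows", "payload": {
  "deltas": [
    [-1,0,0,-0.0025,0,0,0],
    [-1,0,0,0,0,0,0],
    [-1,0,0,0,0,0,0]
  ]
}}

```text
time: 36.0
tool_pos: [0.4785, -0.1294, 0.0482]
tool_rot: [[-0.97, 0.242, 0.0], [0.242, 0.97, 0.0], [-0.0, 0.0, -1.0]]
ft_force: [-4.6, 2.9, 17.5]
width: 0.0004
finger_force: 8.7
```

Emit:
{"api": "send_rows", "payload": {
  "deltas": [
    [-1,0,0,-0.001,0,0,0],
    [-1,0,0,0,0,0,0],
    [-1,0,0,0,0,0,0]
  ]
}}

```text
time: 36.25
tool_pos: [0.4785, -0.1294, 0.048]
tool_rot: [[-0.97, 0.242, 0.0], [0.242, 0.97, 0.0], [-0.0, 0.0, -1.0]]
ft_force: [-6.6, 3.0, 25.7]
width: 0.0007
finger_force: 13.3
```

Force jumped from 3.9 N to 25.7 N, so the button is at its stop. I'll lift off and move behind the guard bar.

Emit:
{"api": "send_rows", "payload": {
  "deltas": [
    [-1,0,0,0.01,0,0,0],
    [-1,0,0,0.035,0,0,0],
    [-1,0,0,0.04,0,0,0],
    [-1,0,0,0.04,0,0,0],
    [-1,0,0,0.04,0,0,0],
    [-1,0,0,0.04,0,0,0],
    [-1,0.032,-0.008,0,0,0,0],
    [-1,0.032,-0.008,0,0,0,0],
    [-1,0.0323,-0.0079,0,0,0,0],
    [-1,0,0,-0.03,0,0,0],
    [-1,0,0,-0.03,0,0,0],
    [-1,0,0,0,0,0,0]
  ]
}}

```text
time: 37.25
tool_pos: [0.5706, -0.1513, 0.1836]
tool_rot: [[-0.97, 0.242, -0.011], [0.242, 0.97, 0.006], [0.012, 0.003, -1.0]]
ft_force: [-1.3, 0.4, -2.2]
width: 0.0008
finger_force: 0.0
```

Emit:
{"api": "send_rows", "payload": {
  "deltas": [
    [-1,0,0,0,0,0,0],
    [-1,0,0,0,0,0,0]
  ]
}}

```text
time: 37.42
tool_pos: [0.5744, -0.1531, 0.1917]
tool_rot: [[-0.97, 0.242, 0.0], [0.242, 0.97, 0.0], [0.0, 0.001, -1.0]]
ft_force: [0.5, 0.2, 0.5]
width: 0.001
finger_force: 0.0
```

Emit:
{"api": "send_rows", "payload": {
  "deltas": [
    [-1,0,0,-0.03,0,0,0],
    [-1,0,0,-0.027,0,0,0],
    [-1,0,0,0,0,0,0],
    [-1,-0.0095,0.0024,0,0,0,0],
    [-1,-0.0095,0.0024,0,0,0,0],
    [-1,-0.0095,0.0024,0,0,0,0],
    [-1,-0.0095,0.0024,0,0,0,0],
    [-1,-0.0095,0.0024,0,0,0,0],
    [-1,-0.0095,0.0024,0,0,0,0],
    [-1,-0.0095,0.0024,0,0,0,0],
    [-1,-0.0095,0.0024,0,0,0,0],
    [-1,0,0,0,0,0,0]
  ]
}}

```text
time: 38.42
tool_pos: [0.497, -0.1333, 0.1344]
tool_rot: [[-0.97, 0.242, -0.0], [0.242, 0.97, 0.001], [0.001, 0.001, -1.0]]
ft_force: [-0.7, -0.3, -0.7]
width: 0.0007
finger_force: 0.0
```

Emit:
{"api": "send_rows", "payload": {
  "deltas": [
    [-1,0,0,0.02,0,0,0],
    [-1,0,0,0.04,0,0,0],
    [-1,0,0,0.04,0,0,0],
    [-1,-0.02,0.035,0.01,0,0,0],
    [-1,-0.02,0.035,0,0,0,0],
    [-1,-0.02,0.035,0,0,0,0],
    [-1,-0.02,0.035,0,0,0,0],
    [-1,-0.02,0.035,0,0,0,0],
    [-1,0,0.035,0,0,0,0],
    [-1,0,0,0,0,0,0],
    [-1,0,0,0,0,0,0]
  ]
}}

```text
time: 39.33
tool_pos: [0.3983, 0.0775, 0.2444]
tool_rot: [[-0.971, 0.238, 0.001], [0.238, 0.971, 0.0], [-0.001, 0.001, -1.0]]
ft_force: [0.7, -0.4, -0.8]
width: 0.0005
finger_force: 0.0
```

```bash
python3 hood.py m12.png
```

```text
[0.398 0.078 0.244]
```

View pics/m12.png

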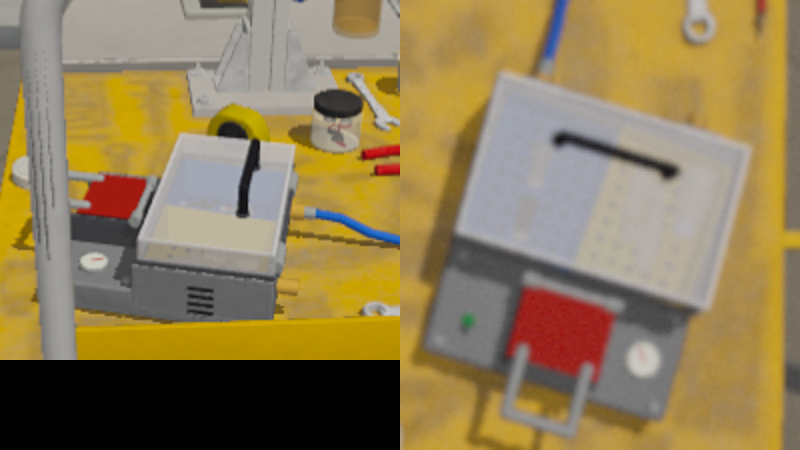

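Both panels show the hood shut and the red guard down over the button, with the arm clear. I'll hand the job in.

```bash
python3 -c "
from cell import ticket
print(ticket.close_job())"
```

```text
the job is handed in; nothing more can be done
None
```

I handed the job in at about 39 s: both tees and the coupling are in the yellow liner, the grey and one black push-in are in the blue liner (no second black one was visible), the hood is shut, start was pressed to its stop and released, and the guard is shut again; no verdict came back.

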